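# Reassemble the counter-top water filter

### The job

Put the rinsed water filter back together on its base: slide the mesh filter over the post first, then the flat washer, then the slotted retainer cap. Feel for the post's cross-pin by turning the cap lightly until it drops, press the cap down against the spring and give it an eighth of a turn so that it locks under the pin, and let go. Go gently, never forcing the filter unit with more than about 3 kg (30 N), and leave everything else on the counter where it is.

Things in the scene. Friction and masses are not known exactly. Their poses are not given: they have to be found in the camera images.
- filter_base: filter unit, fixed to the counter: white disc 104 mm across, 14 mm high, two hose ports at its +x side; origin at the centre of its underside, z up. From its middle rises a rigid steel post on the same axis: hub of 27 mm diameter up to z = 83 mm, tapering to a 12 mm stem at z = 89 mm, its tip pointed from z = 107 to 112 mm. All heights below are over the underside of this base
- post_top (a point): tip of the post, on its axis, at 112 mm (axes as the base's)
- pin_mid (a point): middle of the cross-pin through the stem, on the post's axis, at 103.5 mm (axes as the base's, not the pin's). The pin is a level bar 4 mm thick, 27 mm long over its round ends. The post was screwed in by hand, so the pin may point in any level direction, whatever the yaw of the base: this is not measured. It does not turn or give
- seat_mid (a point): centre, on the post's axis, of the top of the grey spring-loaded seat ring (50 mm outside, 30 mm bore) round the hub: 28 mm when free (this point does not follow the ring). It begins to yield at 1.5 N, takes 1.7 N more per mm and stops hard after 8 mm
- mesh_filter: mesh filter: upright cylinder of steel mesh with grey end caps, 54 mm diameter, 50 mm tall, 30 mm through bore, about 90 g; both ends alike; origin at the centre of its underside, z along its axis. Goes on first, onto the seat ring
- washer: flat dark rubber washer, 40 mm outside diameter, 30 mm bore, 8 mm thick, about 20 g, lying flat, both faces alike; origin at the centre of its underside. Goes on second, on top of the mesh filter (top at 86 mm with the spring free)
- retainer: retainer: grey ribbed cap, 42 mm diameter, 22 mm tall, about 50 g, standing right way up; origin at the centre of its underside, z up. Its underside stands at 93.5 mm when stopped on top of the pin, 86 mm when dropped over the pin onto the washer, below 79.5 mm (a push of about 11 N) when pressed so that it can turn under the pin, either way, and 82.5 mm once locked
- retainer_top (a point): centre of the retainer's top, axes as the retainer's. Below: skirt of 31 mm inside, 12 mm deep; above it a 10 mm plate with a hole for the stem (1.7 mm play) and four slots 7 mm wide along its +x, -x, +y, -y that pass the pin (within some 5 degrees, every quarter turn). In the top, 45 degrees from the slots, four notches 7 mm wide, 3 mm deep: let rise with the pin in them it is locked
- bowl: bystander: small white ceramic bowl upside down, 104 mm across, 50 mm high; origin at the centre of its rim on the counter
- scraper: bystander: flat orange plastic scraper, 167 mm long, 90 mm wide blade towards its own +x, up to 14 mm thick; origin at its middle, underside
- spoon: bystander: steel spoon 170 mm long lying along its own x; origin at its middle, underside
- dish_brush: bystander: dish brush 220 mm long lying along its own x, 20 mm high; origin at its middle, underside
- soap_dispenser: bystander: stainless steel soap dispenser, 72 mm diameter, 190 mm tall with press-button pump, spout to its own -x; origin at the centre of its underside
- container: bystander: clear plastic container with closed lid, 106 x 146 mm, 87 mm tall; origin at the centre of its underside
- filter_bowl: bystander: clear plastic housing jug of the filter, 90 mm diameter, 130 mm tall, handle to its own +y; origin at the centre of its underside
- mug: bystander: ceramic mug 80 mm diameter, 90 mm tall, handle to its own +y; origin at the centre of its underside
Not all that is in view belongs to the job. Several things look just like the washer: the one meant starts farthest to the robot's left.

How it is judged (in metres and radians):
At the end, for the whole second after the job is handed in: Undersides above that of the base: mesh filter 24.5 mm and washer 74.5 mm (+-1.7), retainer 82.5 mm (+-1.5: locked, pin in its notches, spring compressed); each within 4 mm of the post axis, level within 0.1 rad, at rest (under 0.02 m/s) (z of mesh_filter in the frame of filter_base between 0.0228 and 0.0262 m and horizontal distance between each of mesh_filter, washer, retainer and filter_base below 0.004 m and angle between each of mesh_filter, washer, retainer's own z axis and vertical below 0.1 rad and linear speed of each of mesh_filter, washer, retainer below 0.02 m/s and z of washer in the frame of filter_base between 0.0728 and 0.0762 m and z of retainer in the frame of filter_base between 0.081 and 0.084 m); the robot touches nothing.
It fails at once if more than 30 N on the filter unit (its base, post, pin or spring seat) (contact force between filter_base and anything else above 30 N).
It fails at once if a bystander pushed more than 30 mm away (distance of any of bowl, scraper, spoon, dish_brush, soap_dispenser, container, filter_bowl, mug from where it was at the start of the episode above 0.03 m).
It fails at once if a bystander tipped over (angle between any of bowl, soap_dispenser, container, filter_bowl, mug's own z axis and vertical above 0.2 rad or angle between any of scraper, spoon, dish_brush's own z axis and vertical above 0.3 rad).
It also fails if it takes over 72 s, if anything falls off the work surface, if the arm or the gripper's body presses on something with over 40 N, if the wrist force passes 120 N, or if a joint passes its speed limit or range.

### The arm

A 6-joint arm with a two-finger parallel gripper is mounted at the origin on the work surface. World frame = base frame: x ahead of the robot, y to its left, z up, the work surface at z = 0. Lengths are in mm, angles in degrees, forces in N, time in s.
With the tool pointing down it reaches from about 300 to 850 mm from the base axis. Payload 4.2 kg.
Tool frame: the origin (TCP) lies at the very end of the fingers, on their centre line; the grasp point (between the pads) lies 19 mm behind it; x points along the fingers, y is the direction in which the jaws open and shut, and the axes are right-handed (so a half turn about x gives the same grasp; the last joint's range is limited). The gripper opens to 91 mm and grips with 3 to 60 N. Pads are 32 mm wide; open, the fingers measure 118 mm over their backs; the gripper's body (76 mm by 178 mm) begins 60 mm behind the grasp point.
Start: joints at [-78.323, 18.312, 89.639, -0, 72.044, -1.146], TCP at [127.615, -560.676, 213.976] pointing down, gripper open.
Joint ranges: [-177.97, 177.97], [-48.28, 115.42], [12.27, 149.76], [-77.06, 257.06], [2.81, 150.46], [-146.56, 146.56]. Speed limits (degrees/s): [147.25, 147.25, 180, 180, 180, 180].

### API

Orientations are given as [roll, pitch, yaw] about the fixed x, y, z axes, in that order (R = Rz(yaw) Ry(pitch) Rx(roll)).
In Python, from workcell import sensors, grab_frame, job_done, finder gives the robot as it stands.
- The arm moves only by the tool play_rows, never from a script. Its argument "motion" is a list of rows, each a list of 5 numbers: the shift along the world's x, y, z in m, then the turn about the world's z in rad, then the opening, from 0 (shut) to 1 (fully open). In form: [[tx, ty, tz, roll, fingers], ...]. A call has exactly 8 rows; each row is the pose to reach, as a shift and turn from the pose commanded when the call began; what a row does not reach only later rows make up. A row lasts 1/12 s, in which the tool goes at most 41.7 mm and 7.16 degrees, less where a joint would pass 70% of its speed; a pose out of reach is approached as far as the arm can. A call with a gripper value outside its range is refused whole. The fingers move at their own pace and stop on an object; "squeeze" is the grip in N (left out, the last holds). Time passes only in rows, so rows that repeat a pose let the fingers close, or fill a call up. It gives the time, the measured TCP pose, the force and the opening at its end, in the units of the state.
- sensors.state(): the state, without advancing time (a new reading comes with each control period).
- grab_frame(name): name is "side" or "top" or "wrist"; returns a dict with "img" (400x640x3 uint8, blue, green, red), "fx", "fy", "cx", "cy" (pixels), "rvec" (rotation vector, rad) and "tvec" (3), from world to camera coordinates, as OpenCV has them; the wrist camera has in their place "tool_from_camera" (4x4, takes a point from camera to tool coordinates, whose origin is the TCP and whose axes are the tool frame's). Camera axes: x right, y down, z forward; pixel columns grow to the right and rows downward; lengths in mm; the calibration is good to about 2 mm. A picture is of the moment at which its call begins: read the wrist's pose just before it. There is no depth.
- job_done(): hands the job in, once; it reports no verdict.
Trained networks look in a picture, given as the dict that the camera call returned (one of the last four; its "shot" number tells which), for a name from the list of things; names that differ only in an ending like _2 or _b are one class to them, and where a whole thing is asked for, a point or a joint stands for the part that bears it (a point fixed in the world has none). Each returns a list of dicts, best first, with "conf" (0 to 1); they miss things now and then, are a little off and sometimes report something else, mostly with a low value. They report only what shows in the picture. A call takes as long as a camera call. They do not tell look-alikes from the thing itself.
- finder.spot_in(picture, label): "point" ([column, row] in pixels, amid what is visible of it).
- finder.spot_point(picture, label): "point" ([column, row] in pixels: a listed point, or the origin of a listed thing).
The state is a dict: "time_s": time; "qpos": joint angles; "qvel": joint speeds; "effort": joint torques, N m; "ee_pos": TCP position; "ee_rot": TCP orientation; "force": force on the tool from outside, world axes, zero at the start; "torque": the same for the moment, N m; "gripper_width": finger opening in mm.
Only numpy, scipy, OpenCV 4.12 (cv2) and the standard library are available. Lean on these libraries where they do the work, as an engineer would, in place of code of your own. Each camera call takes 0.05 s, during which the arm holds its last target.

## Working session

There is one attempt and no reset: what is moved stays moved. The work goes in short steps, Python scripts to look and compute and a tool call to move; the robot and the scene stay as the last step left them, time stands still between calls to the robot, and variables do not carry over. Pictures are saved under pics/ and viewed, and the job is handed in when it is done.

Besides the shell and the picture viewer there is one more tool, called after ">>>" by a JSON object that holds its "method" and its "body", one argument or row to a line. play_rows: Moves the arm, as the interface text tells. Its arguments: {"type":"object","properties":{"motion":{"type":"array","items":{"type":"array","items":{"type":"number"}}},"squeeze":{"type":"number"}},"required":["motion"]}

```bash
mkdir -p pics; ls; cat > h.py <<'E'
import numpy as np,cv2
from workcell import sensors,grab_frame,job_done,finder
def ray(p,px):
    K=np.array([[p['fx'],0,p['cx']],[0,p['fy'],p['cy']],[0,0,1.]])
    R=cv2.Rodrigues(np.array(p['rvec'],float))[0];t=np.array(p['tvec'],float).ravel()
    d=R.T@np.linalg.inv(K)@np.array([px[0],px[1],1.]);return -R.T@t,d
def at_z(p,px,z):
    c,d=ray(p,px);return c+d*(z-c[2])/d[2]
def proj(p,X):
    K=np.array([[p['fx'],0,p['cx']],[0,p['fy'],p['cy']],[0,0,1.]])
    return cv2.projectPoints(np.array(X,float).reshape(-1,1,3),np.array(p['rvec'],float),np.array(p['tvec'],float),K,None)[0].reshape(-1,2)
E
python3 - <<'E'
from h import *
s=sensors.state();print(s)
for n in ['top','side']:
    p=grab_frame(n);cv2.imwrite(f'pics/{n}0.png',p['img'])
    print(n,p['fx'],ray(p,(p['cx'],p['cy'])))
    for l in ['filter_base','post_top','pin_mid','seat_mid','mesh_filter','washer','retainer','retainer_top','bowl','scraper','spoon','dish_brush','soap_dispenser','container','filter_bowl','mug']:
        r=finder.spot_point(p,l)
        z={'post_top':112,'pin_mid':103.5,'seat_mid':28,'retainer_top':22}.get(l,0)
        print(l,[(np.round(q['point'],1).tolist(),round(q['conf'],2),np.round(at_z(p,q['point'],z)[:2]).tolist()) for q in r[:5]])
E
```

```text
pics
{'time_s': 0.0, 'qpos': array([-7.83228881e+01,  1.83498931e+01,  8.97050388e+01, -1.26690293e-03,
        7.20441900e+01, -1.14540843e+00]), 'qvel': array([ 0.06086357,  0.08794885, -0.06737593, -0.01163462,  0.00068727,
        0.09300213]), 'effort': array([-3.34619370e-03, -4.12455153e+01, -2.31969202e+01,  7.25303614e-02,
        4.59326897e-02, -1.38251989e-04]), 'ee_pos': array([ 127.5085455 , -560.17211829,  213.1470715 ]), 'ee_rot': array([-90.44918909,  89.9008708 , 102.37372289]), 'force': array([ 0.71951467, -0.16383802, -0.32471255]), 'torque': array([0.05421564, 0.00299242, 0.00939227]), 'gripper_width': 91.33305752051338}
top 435.13857242847644 (array([ 451.25232359,    5.38263862, 1185.42571558]), array([ 6.84378676e-02, -1.29600262e-04, -9.97655372e-01]))
filter_base [([313.1, 200.8], 0.83, [515.0, 19.0])]
post_top [([311.1, 201.7], 0.64, [507.0, 23.0]), ([236.1, 149.7], 0.38, [637.0, 210.0])]
pin_mid [([312.5, 197.7], 0.91, [518.0, 20.0]), ([160.6, 156.6], 0.61, [621.0, 401.0])]
seat_mid [([237.1, 151.6], 0.51, [646.0, 223.0]), ([472.6, 208.0], 0.45, [495.0, -4
[... 1476 characters left out ...]
, 192.0], 0.58, [541.0, 97.0])]
washer [([312.0, 294.6], 0.66, [466.0, -224.0]), ([321.2, 323.3], 0.44, [467.0, -301.0])]
retainer [([331.4, 152.4], 0.7, [655.0, 232.0])]
retainer_top [([328.0, 146.7], 0.58, [646.0, 238.0]), ([303.6, 207.4], 0.23, [512.0, 28.0])]
bowl [([262.3, 166.2], 0.81, [434.0, 237.0])]
scraper [([302.6, 185.4], 0.2, [533.0, 126.0])]
spoon [([260.9, 231.6], 0.91, [382.0, -2.0])]
dish_brush [([270.1, 124.9], 0.71, [496.0, 414.0])]
soap_dispenser [([306.0, 113.7], 0.9, [626.0, 434.0])]
container [([364.6, 273.1], 0.46, [611.0, -204.0])]
filter_bowl [([349.5, 365.3], 0.71, [501.0, -413.0]), ([306.0, 211.4], 0.43, [518.0, 29.0])]
mug [([282.9, 372.2], 0.6, [355.0, -385.0])]
```

View pics/top0.png

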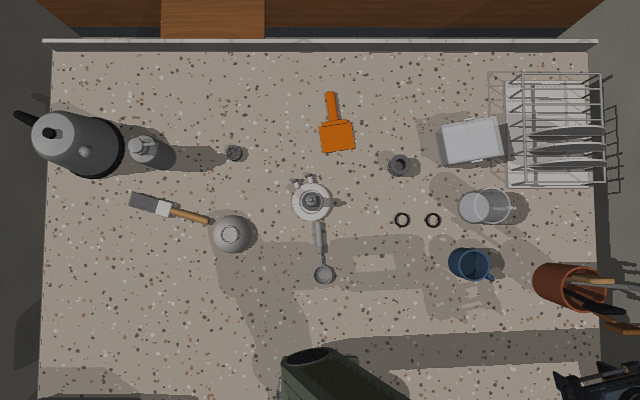

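View pics/side0.png

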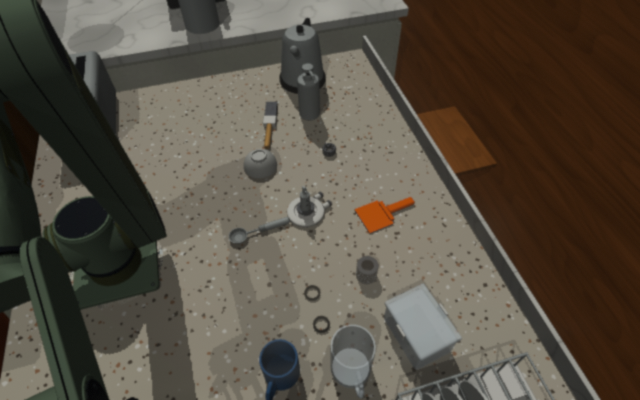

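```bash
cat >> h.py <<'E'
from scipy.spatial.transform import Rotation as Ro
def tool(s):
    T=np.eye(4);T[:3,:3]=Ro.from_euler('xyz',s['ee_rot'],degrees=True).as_matrix();T[:3,3]=s['ee_pos'];return T
def jaw(s):
    y=tool(s)[:3,1];return np.degrees(np.arctan2(y[1],y[0]))
def wrist(name=None):
    s=sensors.state();p=grab_frame('wrist')
    M=tool(s)@np.array(p['tool_from_camera']);Wc=np.linalg.inv(M)
    p['rvec']=cv2.Rodrigues(Wc[:3,:3])[0].ravel();p['tvec']=Wc[:3,3]
    if name: cv2.imwrite(f'pics/{name}.png',p['img'])
    return s,p
E
python3 - <<'E'
from h import *
s,p=wrist('w0');print(p['tool_from_camera'],p['fx'],jaw(s),tool(s)[:3,0],s['time_s'])
E
```

```text
[[-7.95846220e-04 -2.96650274e-01  9.54985854e-01 -1.70585770e+02]
 [ 9.99999496e-01  3.49056382e-04  9.41787237e-04 -1.57606903e+00]
 [-6.12725348e-04  9.54986122e-01  2.96649846e-01 -8.44914274e+01]
 [ 0.00000000e+00  0.00000000e+00  0.00000000e+00  1.00000000e+00]] 352.02182004893893 -77.17614230321877 [ 1.23485808e-05 -1.24123198e-04 -9.99999992e-01] 1.7
```

>>> {"method": "play_rows", "body": {
  "motion": [
    [0.04,0.04,0.02,0.12,1],
    [0.08,0.07,0.04,0.24,1],
    [0.11,0.1,0.05,0.36,1],
    [0.14,0.12,0.07,0.48,1],
    [0.17,0.14,0.08,0.6,1],
    [0.2,0.17,0.09,0.72,1],
    [0.23,0.19,0.1,0.84,1],
    [0.26,0.21,0.11,0.95,1]
  ]
}}

```text
time_s: 2.42
ee_pos: [373.2, -359.8, 319.8]
ee_rot: [66.9, 90.0, -45.6]
force: [-0.2, -0.9, -0.1]
gripper_width: 90.9
```

>>> {"method": "play_rows", "body": {
  "motion": [
    [0.02,0.03,0,0.1,1],
    [0.04,0.06,0,0.2,1],
    [0.065,0.09,0,0.3,1],
    [0.09,0.12,0,0.4,1],
    [0.11,0.15,0,0.4,1],
    [0.135,0.18,0,0.4,1],
    [0.155,0.21,0,0.4,1],
    [0.155,0.21,0,0.4,1]
  ]
}}

```text
time_s: 3.08
ee_pos: [530.2, -146.4, 318.3]
ee_rot: [154.5, 89.8, 65.0]
force: [-0.2, 0.5, 0.0]
gripper_width: 91.4
```

```bash
python3 - <<'E'
from h import *
s,p=wrist('w1');print(jaw(s),s['ee_pos'],np.abs(s['qvel']).max())
for l in ['washer','mesh_filter']:
    for f in (finder.spot_point,finder.spot_in):
        print(l,[(np.round(q['point'],1).tolist(),round(q['conf'],2),np.round(at_z(p,q['point'],0)[:2],1).tolist()) for q in f(p,l)[:5]])
E
```

```text
0.517209332085229 [ 530.22352101 -146.38035871  318.25402591] 4.984441780399897
washer [([272.3, 207.0], 0.67, [460.9, -221.7]), ([278.8, 254.0], 0.65, [468.5, -297.0])]
washer [([287.0, 253.4], 0.8, [481.1, -295.9]), ([277.3, 198.2], 0.75, [468.6, -208.2])]
mesh_filter [([377.7, 197.1], 0.95, [614.2, -205.2])]
mesh_filter [([384.9, 208.0], 0.92, [625.7, -221.8])]
```

View pics/w1.png

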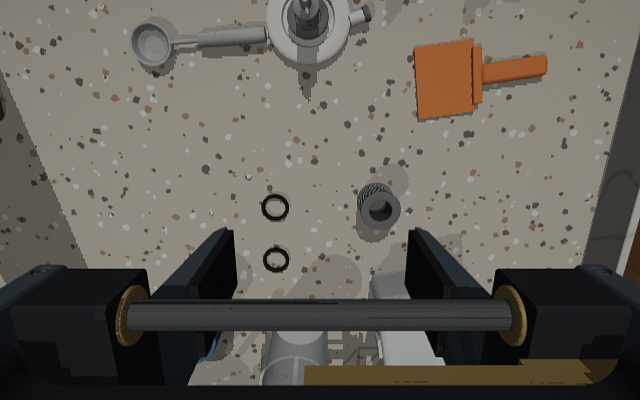

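```bash
python3 - <<'E'
from h import *
s=sensors.state();p=grab_frame('wrist')
M=tool(s)@np.array(p['tool_from_camera']);Wc=np.linalg.inv(M)
p['rvec']=cv2.Rodrigues(Wc[:3,:3])[0].ravel();p['tvec']=Wc[:3,3]
im=p['img'];g=im.max(2)
for c,r in ((275,207),(276,259)):
    m=(g[r-25:r+25,c-25:c+25]<45).astype(np.uint8)
    n,L,st,ce=cv2.connectedComponentsWithStats(m)
    for i in range(1,n):
        if st[i,4]>60:
            l,t,w,h,_=st[i]; cc=(c-25+l+(w-1)/2,r-25+t+(h-1)/2)
            print(st[i],cc,at_z(p,cc,4),at_z(p,(c-25+l-.5,cc[1]),4)[0]-at_z(p,(c-25+l+w-.5,cc[1]),4)[0])
print(at_z(p,(380,209),50),at_z(p,(380,209),0))
cv2.imwrite('pics/c1.png',cv2.resize(im[170:280,240:420],None,fx=4,fy=4,interpolation=cv2.INTER_NEAREST))
cv2.imwrite('pics/c1b.png',cv2.resize(im[0:100,230:390],None,fx=5,fy=5,interpolation=cv2.INTER_CUBIC))
E
```

```text
[ 15   8  27  26 252] (np.float64(278.0), np.float64(202.5)) [ 465.22180195 -220.43514127    4.        ] -39.05391659331394
[ 16   9  26  25 244] (np.float64(279.5), np.float64(255.0)) [ 464.67802644 -304.03989971    4.        ] -39.45139632603832
[ 605.04431963 -214.5214298    50.        ] [ 614.06069058 -231.42340722    0.        ]
```

View pics/c1.png

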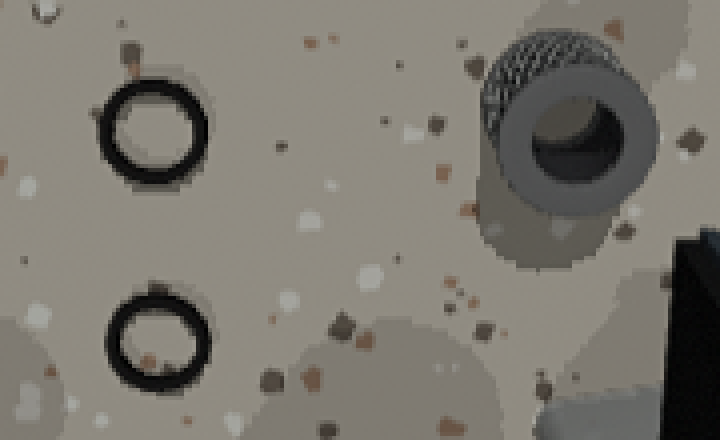

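View pics/c1b.png

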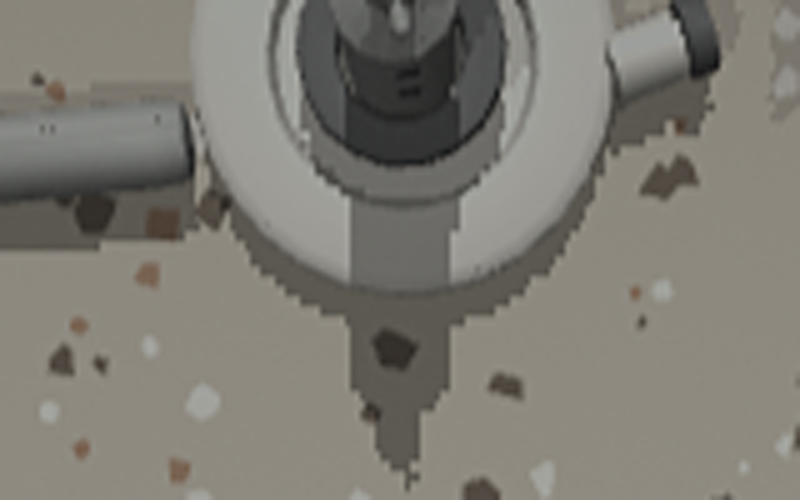

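```bash
python3 - <<'E'
from h import *
s,p=wrist('w2');print(jaw(s),s['ee_pos'])
im=p['img'];print([ (float(q['point'][0]),float(q['point'][1])) for q in finder.spot_in(p,'mesh_filter')][:2])
print(at_z(p,(384,204.75),50),at_z(p,(278.5,202.7),4))
cv2.imwrite('pics/c2.png',cv2.resize(im[170:280,240:420],None,fx=4,fy=4,interpolation=cv2.INTER_NEAREST))
E
```

```text
0.07602795427216934 [ 526.55978834 -152.50413128  318.92782339]
[(386.9, 200.5)]
[ 609.95029389 -208.81109488   50.        ] [ 465.87901    -220.85089159    4.        ]
```

View pics/c2.png

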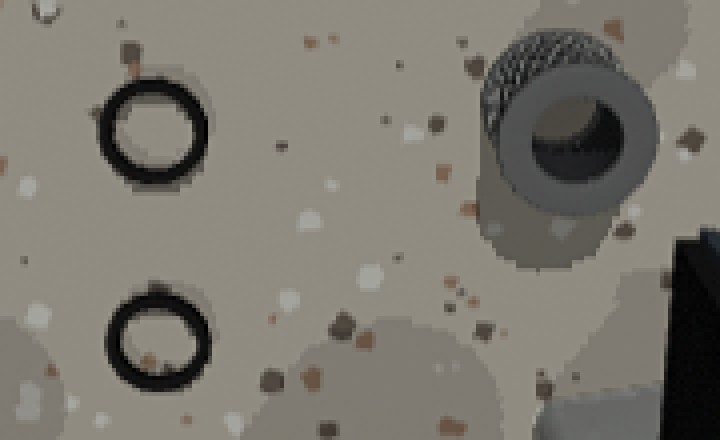

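>>> {"method": "play_rows", "body": {
  "motion": [
    [0.005,0.04,0,0,1],
    [0.01,0.08,0,0,1],
    [0.015,0.12,0,0,1],
    [0.02,0.16,0,0,1],
    [0.025,0.2,0,0,1],
    [0.03,0.24,0,0,1],
    [0.03,0.24,0,0,1],
    [0.03,0.24,0,0,1]
  ]
}}

```text
time_s: 4.15
ee_pos: [557.1, 89.5, 318.6]
ee_rot: [-29.5, 90.0, -119.2]
force: [-0.1, -1.1, -0.0]
gripper_width: 91.2
```

```bash
python3 - <<'E'
from h import *
s,p=wrist('w3');print(jaw(s),s['ee_pos'],np.abs(s['qvel']).max())
for l,z in [('post_top',112),('pin_mid',103.5),('seat_mid',28),('filter_base',0),('retainer',0),('retainer_top',22)]:
    print(l,[(np.round(q['point'],1).tolist(),round(q['conf'],2),np.round(at_z(p,q['point'],z)[:2],1).tolist()) for q in finder.spot_point(p,l)[:3]])
E
```

```text
0.32120739444045304 [557.14965102  89.53376087 318.56060421] 2.9209597328759007
post_top [([280.9, 227.0], 0.88, [511.8, 26.2])]
pin_mid [([213.6, 38.7], 0.7, [448.9, 225.0]), ([281.7, 222.4], 0.64, [511.9, 28.6]), ([197.6, 218.3], 0.42, [414.0, 33.1])]
seat_mid [([289.1, 203.8], 0.65, [514.2, 27.2])]
filter_base [([289.9, 199.7], 0.85, [512.9, 24.4])]
retainer [([391.5, 42.9], 0.8, [646.8, 234.7])]
retainer_top [([392.4, 41.5], 0.97, [643.7, 233.7])]
```

View pics/w3.png

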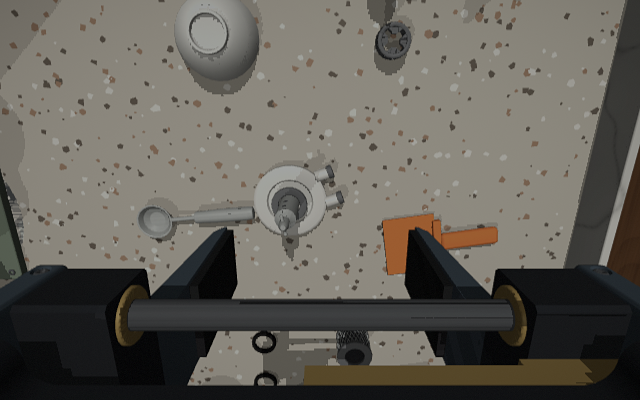

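```bash
python3 - <<'E'
from h import *
s,p=wrist('w4');print(jaw(s),s['ee_pos'],np.abs(s['qvel']).max())
for l,z in [('post_top',112),('pin_mid',103.5),('seat_mid',28),('filter_base',0),('retainer',0),('retainer_top',22)]:
    print(l,[(np.round(q['point'],1).tolist(),round(q['conf'],2),np.round(at_z(p,q['point'],z)[:2],1).tolist()) for q in finder.spot_point(p,l)[:3]])
im=p['img']
a=cv2.resize(im[155:255,245:345],None,fx=4,fy=4,interpolation=cv2.INTER_CUBIC)
b=cv2.resize(im[10:80,355:425],(400,400),interpolation=cv2.INTER_CUBIC)
cv2.imwrite('pics/c4.png',np.hstack([a,b]))
E
```

```text
0.051587875808912075 [557.21065506  87.20624853 318.9389256 ] 0.35624388511437943
post_top [([281.5, 223.1], 0.56, [512.5, 28.8])]
pin_mid [([283.9, 224.5], 0.55, [514.3, 23.8]), ([279.7, 226.4], 0.29, [509.3, 21.4])]
seat_mid [([287.9, 205.2], 0.79, [512.4, 23.0]), ([283.1, 223.1], 0.62, [505.0, -3.4])]
filter_base [([291.3, 200.3], 0.88, [514.9, 21.4]), ([199.3, 214.7], 0.48, [378.7, -1.0])]
retainer [([282.7, 220.3], 0.41, [501.4, -9.7])]
retainer_top [([392.5, 39.0], 0.73, [644.6, 233.9])]
```

View pics/c4.png

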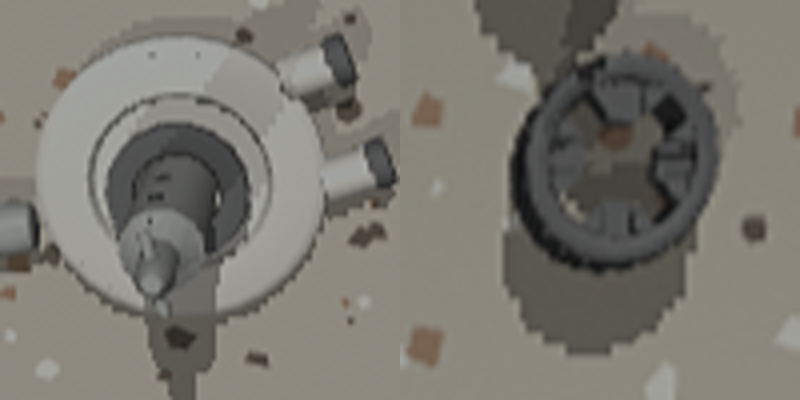

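>>> {"method": "play_rows", "body": {
  "motion": [
    [-0.008,-0.025,-0.027,0,1],
    [-0.015,-0.048,-0.053,0,1],
    [-0.023,-0.072,-0.08,0,1],
    [-0.03,-0.096,-0.106,0,1],
    [-0.037,-0.12,-0.133,0,1],
    [-0.044,-0.144,-0.159,0,1],
    [-0.044,-0.144,-0.159,0,1],
    [-0.044,-0.144,-0.159,0,1]
  ]
}}

```text
time_s: 5.52
ee_pos: [512.2, -56.0, 158.6]
ee_rot: [-103.8, 89.8, 166.2]
force: [0.6, 0.1, 0.4]
gripper_width: 91.3
```

```bash
python3 - <<'E'
from h import *
for k in range(3): s=sensors.state();grab_frame('wrist')
s,p=wrist('w5');print(jaw(s),s['ee_pos'],np.abs(s['qvel']).max())
for l,z in [('post_top',112),('pin_mid',103.5),('seat_mid',28),('filter_base',0)]:
    print(l,[(np.round(q['point'],1).tolist(),round(q['conf'],2),np.round(at_z(p,q['point'],z)[:2],1).tolist()) for q in finder.spot_point(p,l)[:3]])
im=p['img'];c=proj(p,[513,26,103])[0].astype(int);print(c)
cv2.imwrite('pics/c5.png',cv2.resize(im[max(c[1]-100,0):c[1]+100,c[0]-100:c[0]+100],None,fx=3,fy=3,interpolation=cv2.INTER_CUBIC)); print(max(c[1]-100,0),c[0]-100)
E
```

```text
0.2123245996409464 [514.65116642 -54.84960588 161.12366819] 0.49091585618625716
post_top [([314.1, 100.5], 0.96, [510.3, 25.9]), ([318.0, 99.4], 0.58, [512.6, 26.6])]
pin_mid [([319.6, 101.7], 0.71, [513.6, 25.0])]
seat_mid [([319.8, 98.4], 0.85, [513.9, 25.5]), ([275.2, 328.7], 0.43, [469.3, -200.0])]
filter_base [([319.7, 98.2], 0.59, [513.9, 25.1])]
[318 100]
0 218
```

View pics/c5.png

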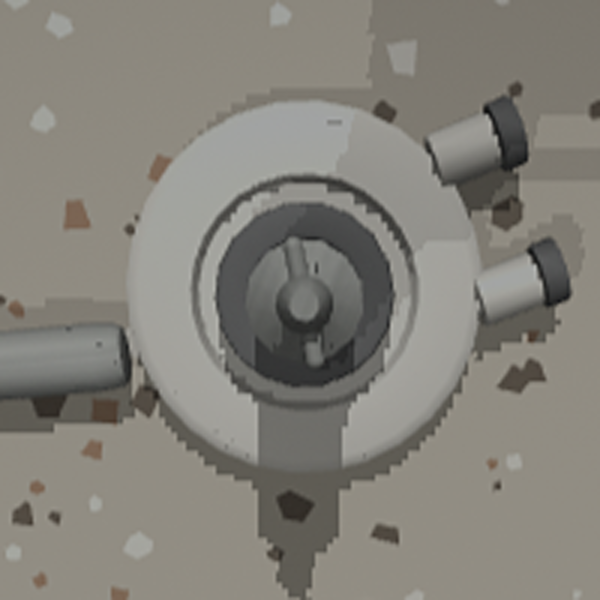

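```bash
python3 - <<'E'
from h import *
s,p=wrist();print(s['ee_pos'],s['force'],s['time_s'])
f=lambda c,r:(218+c/3-.33,r/3-.33)
print('tip',at_z(p,f(303,303),111),'mid',at_z(p,f(304,301),103.5))
a=at_z(p,f(294,238),104);b=at_z(p,f(315,364),104);print(a,b,np.linalg.norm(a-b),(a+b)/2,np.degrees(np.arctan2(*(a-b)[[1,0]])))
print('disc',at_z(p,f(304,286),12), 'ring',at_z(p,f(304,294),28))
l=at_z(p,f(128,286),12);r=at_z(p,f(480,286),12);print(r-l)
# orange/white disc fit
im=p['img'];x,y,w,h=218,0,200,200
E
```

```text
[513.80035296 -54.86785794 160.47388494] [-0.41591316 -1.00404062  0.9275864 ] 5.9167
tip [512.03659816  25.80738247 111.        ] mid [512.22706354  26.01477628 103.5       ]
[510.15317111  38.32929079 104.        ] [514.58481901  13.29588899 104.        ] 25.422641661643603 [512.36899506  25.81258989 104.        ] 100.03902695416966
disc [512.10696263  28.00323151  12.        ] ring [512.1333966   26.06602509  28.        ]
[101.83681776   0.47853502   0.        ]
```

>>> {"method": "play_rows", "body": {
  "motion": [
    [0.018,-0.028,-0.008,0,1],
    [0.036,-0.056,-0.016,0,1],
    [0.054,-0.085,-0.024,0,1],
    [0.072,-0.114,-0.033,0,1],
    [0.088,-0.14,-0.042,0,1],
    [0.096,-0.154,-0.05,0,1],
    [0.096,-0.154,-0.05,0,1],
    [0.096,-0.154,-0.05,0,1]
  ]
}}

```text
time_s: 6.63
ee_pos: [608.5, -209.0, 108.8]
ee_rot: [-123.2, 89.8, 146.9]
force: [-0.9, 0.9, -0.2]
gripper_width: 91.2
```

```bash
cat >> h.py <<'E'
def settle(n=3):
    E=[];
    for k in range(n): E.append(sensors.state());grab_frame('wrist')
    return np.mean([e['ee_pos'] for e in E],0),np.mean([e['force'] for e in E],0),E[-1]
E
python3 - <<'E'
from h import *
print(settle(4)[:2])
s,p=wrist('w6');print(jaw(s),s['ee_pos'],np.abs(s['qvel']).max())
E
```

```text
(array([ 608.5866739 , -208.38489788,  109.73752068]), array([-0.17060497,  0.24922102,  0.21992621]))
0.24626320893209414 [ 608.90730151 -208.10530015  110.64542482] 0.1840863235053929
```

View pics/w6.png

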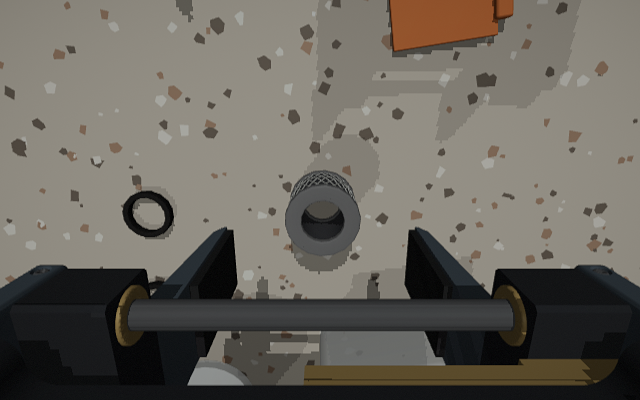

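```bash
python3 - <<'E'
from h import *
s,p=wrist();im=p['img']
e=settle(4)[0]
print(e,at_z(p,(323,218.5),50)-s['ee_pos'],at_z(p,(286,218),50)[0]-at_z(p,(360,218),50)[0])
print('washer',at_z(p,(148,214),8))
cv2.imwrite('pics/c6.png',cv2.resize(im[160:270,270:380],None,fx=5,fy=5,interpolation=cv2.INTER_CUBIC))
E
```

```text
[ 609.15318553 -208.65656579  110.49123145] [  1.43990438   1.14225131 -60.6811716 ] -51.72009587091918
washer [ 467.03833233 -219.20339706    8.        ]
```

View pics/c6.png

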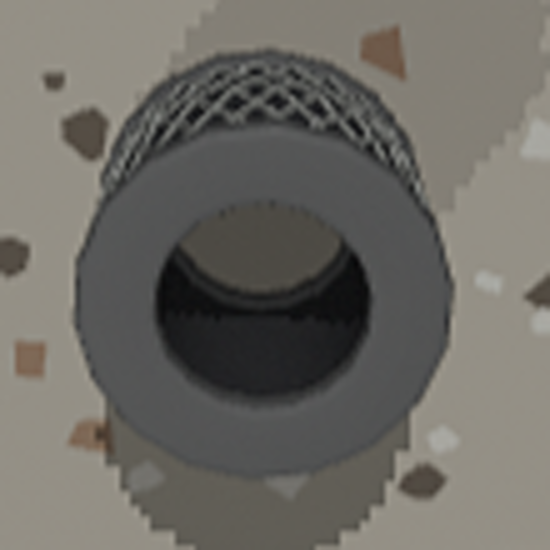

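>>> {"method": "play_rows", "body": {
  "motion": [
    [0.001,0,-0.03,0,1],
    [0.001,0,-0.06,0,1],
    [0.001,0,-0.085,0,1],
    [0.001,0,-0.085,0,1],
    [0.001,0,-0.085,0,0.45],
    [0.001,0,-0.085,0,0.45],
    [0.001,0,-0.085,0,0.45],
    [0.001,0,-0.085,0,0.45]
  ],
  "squeeze": 15
}}

```text
time_s: 7.8
ee_pos: [611.5, -209.9, 26.8]
ee_rot: [70.4, 89.8, -19.4]
force: [-0.3, -0.1, 0.1]
gripper_width: 67.4
```

>>> {"method": "play_rows", "body": {
  "motion": [
    [0,0,0,0,0.4],
    [0,0,0,0,0.4],
    [0,0,0,0,0.4],
    [0,0,0,0,0.4],
    [0,0,0.01,0,0.4],
    [0,0,0.04,0,0.4],
    [0,0,0.08,0,0.4],
    [0,0,0.12,0,0.4]
  ]
}}

```text
time_s: 8.47
ee_pos: [609.2, -209.1, 145.2]
ee_rot: [-111.5, 89.8, 158.6]
force: [0.5, -0.6, -1.0]
gripper_width: 52.8
```

>>> {"method": "play_rows", "body": {
  "motion": [
    [-0.014,0.034,0.01,0,0.4],
    [-0.028,0.068,0.02,0,0.4],
    [-0.043,0.103,0.03,0,0.4],
    [-0.057,0.137,0.03,0,0.4],
    [-0.071,0.171,0.03,0,0.4],
    [-0.085,0.205,0.03,0,0.4],
    [-0.097,0.235,0.03,0,0.4],
    [-0.097,0.235,0.03,0,0.4]
  ]
}}

```text
time_s: 9.13
ee_pos: [510.2, 30.0, 175.1]
ee_rot: [-137.9, 89.8, 132.5]
force: [-0.6, -0.3, -1.4]
gripper_width: 52.7
```

```bash
python3 - <<'E'
from h import *
print(settle(4)[:2])
s,p=wrist('w7');print(jaw(s),s['ee_pos'],np.abs(s['qvel']).max())
im=p['img'];a=cv2.resize(im[190:340,220:420],None,fx=3,fy=3,interpolation=cv2.INTER_CUBIC);cv2.imwrite('pics/c7.png',a)
T=tool(s);h=lambda v:proj(p,(T@np.array([*v,1]))[:3])[0]
print('mesh top ctr',h((-25,0,0)),h((-25,27,0)),h((-25,-27,0)),h((-25,0,27)),h((-25,0,-27)),h((25,0,0)))
print('post',proj(p,[[512.3,26,112],[512.3,26,103.5],[512.3,26,28]]))
for n in ['top','side']:
    q=grab_frame(n);im=q['img'];c=proj(q,[512,26,120])[0].astype(int);print(n,c)
    cv2.imwrite(f'pics/{n}7.png',cv2.resize(im[c[1]-60:c[1]+60,c[0]-70:c[0]+70],None,fx=4,fy=4,interpolation=cv2.INTER_CUBIC))
E
```

```text
(array([512.09696856,  27.36157432, 175.14132658]), array([-0.18777948, -0.18396351, -0.91586531]))
0.16238020244341514 [513.66880545  24.91587919 174.98765758] 0.9778900874340458
mesh top ctr [321.47388592 284.14313345] [379.16867261 284.13455542] [263.75182577 284.15171553] [321.39718236 332.77727735] [321.5584761  230.50845545] [321.1575982  240.72953976]
post [[318.99911247 217.39028427]
 [319.02436257 213.3827888 ]
 [319.19391365 186.47297913]]
top [309 199]
side [302 185]
```

View pics/c7.png

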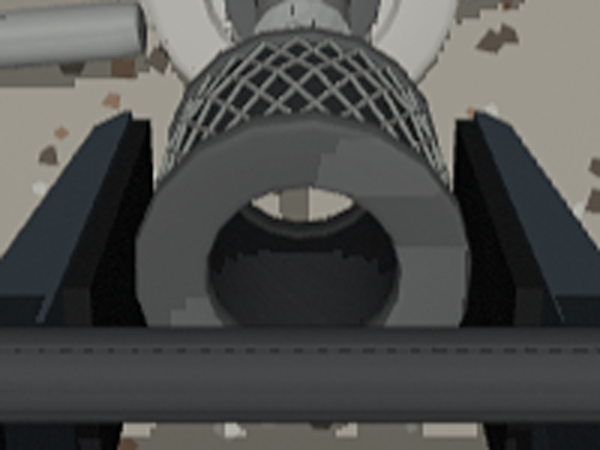

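View pics/side7.png

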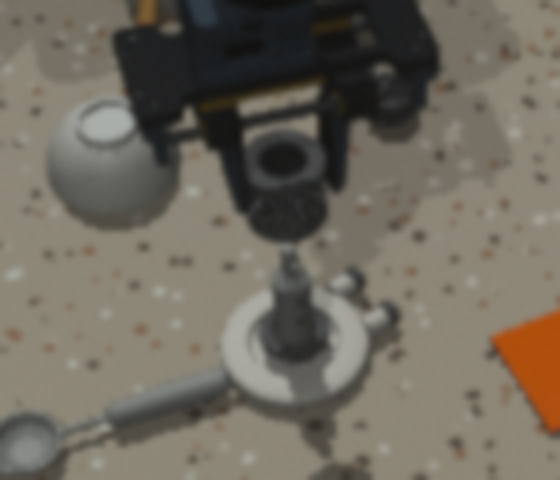

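```bash
python3 - <<'E'
from h import *
E=[]
for k in range(12): E.append(sensors.state());grab_frame('wrist')
P=np.array([e['ee_pos'] for e in E]);print(P.mean(0),P.std(0),[jaw(e) for e in E[:4]])
print(np.array([e['force'] for e in E]).std(0))
s,p=wrist();T=tool(s);h=lambda v:proj(p,(T@np.array([*v,1]))[:3])[0]
print('bottom far',h((25,0,-27)),h((24,0,-27)))
E
```

```text
[513.38067242  25.06970131 174.66301474] [0.15937041 0.37541067 0.05618823] [np.float64(0.07684837693310421), np.float64(0.07551913814781734), np.float64(0.08464617707462341), np.float64(0.0938640375108073)]
[0.43106093 0.36462844 0.52705075]
bottom far [321.20930193 197.90927539] [321.21466556 198.41136734]
```

>>> {"method": "play_rows", "body": {
  "motion": [
    [0,-0.03,0,0,0.4],
    [0,-0.06,0,0,0.4],
    [0,-0.08,0,0,0.4],
    [0,-0.08,0,0,0.4],
    [0,-0.08,0,0,0.4],
    [0,-0.08,0,0,0.4],
    [0,-0.08,0,0,0.4],
    [0,-0.08,0,0,0.4]
  ]
}}

```text
time_s: 10.8
ee_pos: [513.2, -53.5, 174.8]
ee_rot: [174.1, 90.0, 84.4]
force: [0.9, 0.6, -1.2]
gripper_width: 52.6
```

```bash
python3 - <<'E'
from h import *
print(settle(5)[:2])
s,p=wrist('w8');print(jaw(s),s['ee_pos'],np.abs(s['qvel']).max())
im=p['img'];x0,y0=240,30
print('pred',proj(p,[[512.3,26,112],[512.3,26,103.5],[512.3,26,12]]))
a=cv2.resize(im[y0:y0+150,x0:x0+160],None,fx=5,fy=5,interpolation=cv2.INTER_CUBIC)[:600];cv2.imwrite('pics/c8.png',a)
# edge ellipse disc
np.save('w8.npy',np.r_[p['rvec'],p['tvec'],p['fx'],p['fy'],p['cx'],p['cy']])
E
```

```text
(array([513.21528524, -53.7312685 , 174.76515433]), array([ 0.91024828,  0.39457396, -1.37321544]))
0.210952412472865 [513.23021089 -54.0470747  174.77545555] 0.2259873909528045
pred [[320.11716542 101.16165172]
 [320.11425842 100.80446778]
 [320.09229787  98.10617115]]
```

View pics/c8.png

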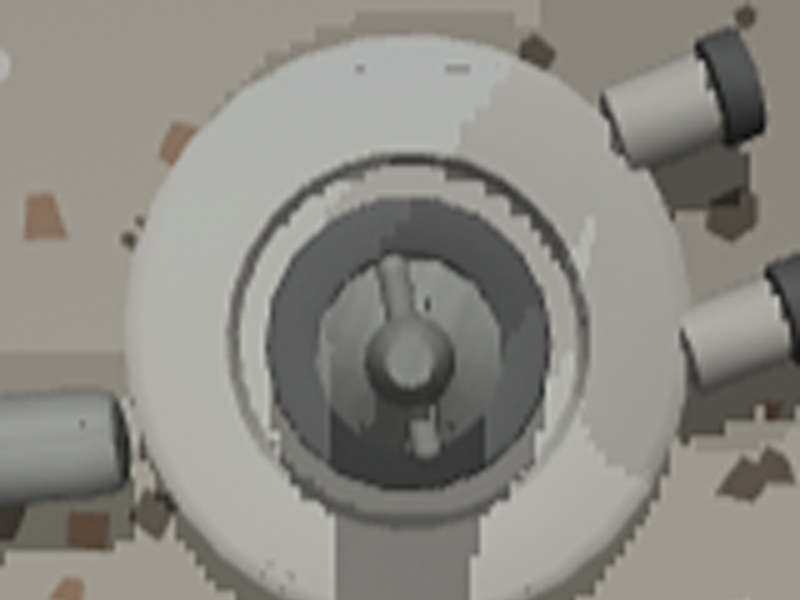

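```bash
python3 - <<'E'
from h import *
v=np.load('w8.npy');p=dict(rvec=v[:3],tvec=v[3:6],fx=v[6],fy=v[7],cx=v[8],cy=v[9])
f=lambda c,r:(240+c/5-.4,30+r/5-.4)
print(at_z(p,f(410,358),110),at_z(p,f(409,357),103.5))
a=at_z(p,f(391,255),104);b=at_z(p,f(427,458),104);print(a,b,np.linalg.norm(a-b),(a+b)/2,np.degrees(np.arctan2(*(a-b)[[1,0]])))
print('disc x',at_z(p,f((128+688)/2,320),10),'ring',at_z(p,f((268+551)/2,(197+492)/2),28))
E
```

```text
[513.2549977   25.92683907 110.        ] [513.15060711  25.87922565 103.5       ]
[510.74832791  38.62373637 104.        ] [515.62925805  12.86128114 104.        ] 26.220747102626078 [513.18879298  25.74250875 104.        ] 100.72804955331169
disc x [513.29450784  29.9093773   10.        ] ring [513.5163894  25.9772874  28.       ]
```

>>> {"method": "play_rows", "body": {
  "motion": [
    [0,0.03,0,0,0.4],
    [0,0.06,0,0,0.4],
    [0,0.08,0,0,0.4],
    [0,0.08,-0.01,0,0.4],
    [0,0.08,-0.02,0,0.4],
    [0,0.08,-0.03,0,0.4],
    [0,0.08,-0.034,0,0.4],
    [0,0.08,-0.036,0,0.4]
  ]
}}

```text
time_s: 11.77
ee_pos: [512.4, 24.6, 137.3]
ee_rot: [-83.7, 89.8, -173.6]
force: [0.2, -0.3, -0.4]
gripper_width: 52.9
```

```bash
python3 - <<'E'
from h import *
print(settle(5)[:2])
E
```

```text
(array([512.98050451,  24.83430372, 138.10464075]), array([ 0.14010383, -0.21529781, -0.94615702]))
```

>>> {"method": "play_rows", "body": {
  "motion": [
    [0,0,-0.003,0,0.4],
    [0,0,-0.006,0,0.4],
    [0,0,-0.009,0,0.4],
    [0,0,-0.012,0,0.4],
    [0,0,-0.015,0,0.4],
    [0,0,-0.018,0,0.4],
    [0,0,-0.02,0,0.4],
    [0,0,-0.02,0,0.4]
  ]
}}

```text
time_s: 12.68
ee_pos: [512.9, 25.6, 118.2]
ee_rot: [-88.4, 89.9, -178.3]
force: [0.7, 0.6, -0.7]
gripper_width: 52.8
```

```bash
python3 - <<'E'
from h import *
print(settle(3)[:2])
E
```

```text
(array([513.05027803,  25.56930873, 118.43839652]), array([ 0.04091519, -0.06406758, -0.80637495]))
```

>>> {"method": "play_rows", "body": {
  "motion": [
    [0,0,-0.003,0,0.4],
    [0,0,-0.006,0,0.4],
    [0,0,-0.009,0,0.4],
    [0,0,-0.012,0,0.4],
    [0,0,-0.015,0,0.4],
    [0,0,-0.018,0,0.4],
    [0,0,-0.021,0,0.4],
    [0,0,-0.024,0,0.4]
  ]
}}

```text
time_s: 13.5
ee_pos: [513.2, 25.6, 94.4]
ee_rot: [120.2, 90.0, 30.3]
force: [0.0, 0.3, -0.4]
gripper_width: 52.7
```

```bash
python3 - <<'E'
from h import *
print(settle(3)[:2])
E
```

```text
(array([512.94313004,  25.54470361,  94.13673712]), array([-0.187022  ,  0.15541825, -0.95123438]))
```

>>> {"method": "play_rows", "body": {
  "motion": [
    [0,0,-0.005,0,0.4],
    [0,0,-0.01,0,0.4],
    [0,0,-0.016,0,0.4],
    [0,0,-0.022,0,0.4],
    [0,0,-0.028,0,0.4],
    [0,0,-0.033,0,0.4],
    [0,0,-0.036,0,0.4],
    [0,0,-0.037,0,0.4]
  ]
}}

```text
time_s: 14.32
ee_pos: [512.8, 25.5, 57.0]
ee_rot: [-88.7, 89.9, -178.5]
force: [-0.4, 0.0, -0.1]
gripper_width: 52.8
```

```bash
python3 - <<'E'
from h import *
print(settle(3)[:2])
E
```

```text
(array([512.9683178 ,  25.53001706,  57.22214096]), array([ 0.11857092, -0.07652103, -0.76821055]))
```

>>> {"method": "play_rows", "body": {
  "motion": [
    [0,0,-0.0015,0,0.4],
    [0,0,-0.003,0,0.4],
    [0,0,-0.003,0,0.4],
    [0,0,-0.003,0,1],
    [0,0,-0.003,0,1],
    [0,0,-0.003,0,1],
    [0,0,-0.003,0,1],
    [0,0,-0.003,0,1]
  ]
}}

```text
time_s: 15.13
ee_pos: [513.3, 25.5, 54.9]
ee_rot: [88.6, 90.0, -1.3]
force: [0.2, -0.5, -0.2]
gripper_width: 83.1
```

>>> {"method": "play_rows", "body": {
  "motion": [
    [0,0,0,0,1],
    [0,0,0.02,0,1],
    [0,0,0.06,0,1],
    [0,0,0.1,0,1],
    [-0.005,-0.03,0.12,0,1],
    [-0.015,-0.07,0.12,0,1],
    [-0.02,-0.11,0.12,0,1],
    [-0.028,-0.15,0.12,0,1]
  ]
}}

```text
time_s: 15.8
ee_pos: [485.2, -125.8, 175.6]
ee_rot: [73.4, 89.9, -16.4]
force: [1.1, -0.3, 0.5]
gripper_width: 91.1
```

```bash
python3 - <<'E'
from h import *
s,p=wrist('w9');print(jaw(s),s['ee_pos'],np.abs(s['qvel']).max())
E
```

```text
0.2565149392799089 [ 485.24942655 -125.79403486  175.62453701] 56.62458467327597
```

View pics/w9.png

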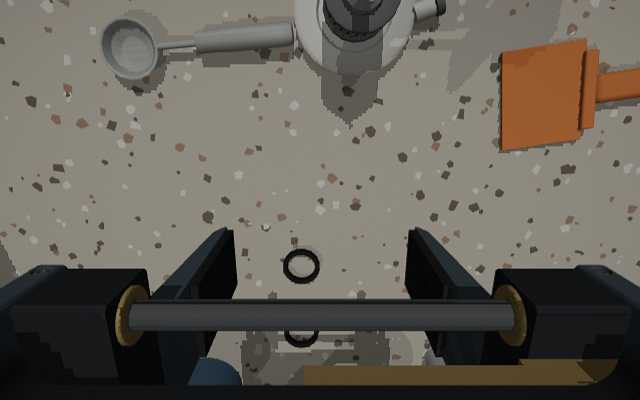

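>>> {"method": "play_rows", "body": {
  "motion": [
    [-0.004,-0.03,-0.02,0,1],
    [-0.009,-0.06,-0.05,0,1],
    [-0.014,-0.085,-0.08,0,1],
    [-0.019,-0.095,-0.11,0,1],
    [-0.019,-0.095,-0.11,0,1],
    [-0.019,-0.095,-0.11,0,1],
    [-0.019,-0.095,-0.11,0,1],
    [-0.019,-0.095,-0.11,0,1]
  ]
}}

```text
time_s: 16.52
ee_pos: [468.0, -219.2, 66.6]
ee_rot: [67.2, 89.8, -22.5]
force: [0.0, 0.9, -0.1]
gripper_width: 91.1
```

```bash
python3 - <<'E'
from h import *
print(settle(5)[:2])
s,p=wrist('w10');print(jaw(s),s['ee_pos'],np.abs(s['qvel']).max())
im=p['img'];cv2.imwrite('pics/c10.png',cv2.resize(im[190:300,260:380],None,fx=5,fy=5,interpolation=cv2.INTER_CUBIC))
T=tool(s);print(proj(p,[s['ee_pos'][0],s['ee_pos'][1],8])[0])
np.save('w10.npy',np.r_[p['rvec'],p['tvec'],p['fx'],p['fy'],p['cx'],p['cy']])
E
```

```text
(array([ 467.60770374, -219.13489887,   66.41716472]), array([0.13383353, 0.13902706, 0.06051173]))
0.22614417755026964 [ 466.91032522 -219.14104953   65.73904537] 0.39776829269064834
[320.86515504 221.45196358]
```

View pics/c10.png

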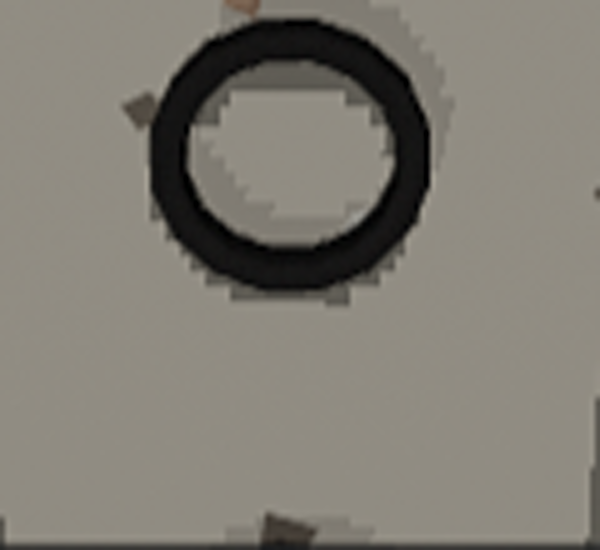

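>>> {"method": "play_rows", "body": {
  "motion": [
    [-0.002,0.0008,-0.02,0,0.7],
    [-0.002,0.0008,-0.04,0,0.7],
    [-0.002,0.0008,-0.054,0,0.7],
    [-0.002,0.0008,-0.059,0,0.7],
    [-0.002,0.0008,-0.061,0,0.7],
    [-0.002,0.0008,-0.061,0,0.7],
    [-0.002,0.0008,-0.061,0,0.7],
    [-0.002,0.0008,-0.061,0,0.7]
  ],
  "squeeze": 10
}}

```text
time_s: 17.48
ee_pos: [464.9, -219.0, 4.7]
ee_rot: [64.9, 89.9, -24.9]
force: [-0.9, -1.1, 0.7]
gripper_width: 63.6
```

```bash
python3 - <<'E'
from h import *
print(settle(5)[:2])
E
```

```text
(array([ 464.73532358, -218.90602804,    4.49070237]), array([-0.14957774,  0.22419898,  0.09844363]))
```

>>> {"method": "play_rows", "body": {
  "motion": [
    [0,0,-0.0025,0,0.7],
    [0,0,-0.0025,0,0.35],
    [0,0,-0.0025,0,0.35],
    [0,0,-0.0025,0,0.35],
    [0,0,-0.0025,0,0.35],
    [0,0,-0.0025,0,0.35],
    [0,0,-0.0025,0,0.35],
    [0,0,-0.0025,0,0.35]
  ]
}}

```text
time_s: 18.4
ee_pos: [464.2, -218.6, 1.2]
ee_rot: [90.5, 90.0, 0.7]
force: [0.4, 0.2, -0.7]
gripper_width: 39.2
```

>>> {"method": "play_rows", "body": {
  "motion": [
    [0,0,0,0,0.35],
    [0,0,0.005,0,0.35],
    [0,0,0.02,0,0.35],
    [0,0,0.05,0,0.35],
    [0,0,0.08,0,0.35],
    [0,0,0.11,0,0.35],
    [0,0,0.14,0,0.35],
    [0,0,0.158,0,0.35]
  ]
}}

```text
time_s: 19.07
ee_pos: [465.3, -219.2, 163.0]
ee_rot: [64.2, 89.7, -25.6]
force: [0.8, 0.1, 0.1]
gripper_width: 38.9
```

```bash
python3 - <<'E'
from h import *
print(settle(6)[:2])
s,p=wrist('w11');print(jaw(s),s['ee_pos'],s['gripper_width'])
T=tool(s);h=lambda v:proj(p,(T@np.array([*v,1]))[:3])[0]
print('top c',h((-6,0,0)),h((-6,20,0)),h((-6,0,20)),h((-6,0,-20)),h((-6,0,-15)),h((-6,0,15)))
im=p['img'];cv2.imwrite('pics/c11.png',cv2.resize(im[200:320,250:390],None,fx=5,fy=5,interpolation=cv2.INTER_CUBIC))
E
```

```text
(array([ 465.11325343, -219.08954499,  161.74771947]), array([0.0829753 , 0.15656428, 0.04376696]))
0.16966680257716568 [ 463.23463439 -218.14845903  157.93588761] 38.90224836231648
top c [321.33292419 264.97940899] [359.83480386 264.97675238] [321.28536195 298.54894822] [321.3836948  229.14538756] [321.37068375 238.32861394] [321.29696849 290.35702641]
```

View pics/c11.png

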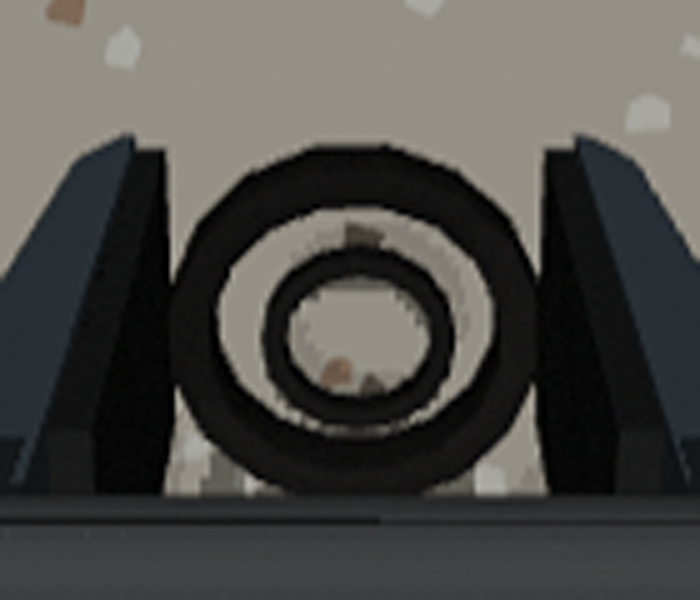

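>>> {"method": "play_rows", "body": {
  "motion": [
    [0.007,0.034,0,0,0.35],
    [0.014,0.07,0,0,0.35],
    [0.021,0.105,0,0,0.35],
    [0.028,0.14,0,0,0.35],
    [0.035,0.175,0,0,0.35],
    [0.042,0.21,0,0,0.35],
    [0.0485,0.2445,0,0,0.35],
    [0.0485,0.2445,0,0,0.35]
  ]
}}

```text
time_s: 20.08
ee_pos: [513.1, 31.0, 157.9]
ee_rot: [-151.4, 89.8, 119.0]
force: [0.8, -0.1, -0.1]
gripper_width: 39.3
```

```bash
python3 - <<'E'
from h import *
settle(10);print(settle(4)[:2])
s,p=wrist('w12');print(jaw(s),s['ee_pos'],s['gripper_width'])
im=p['img'];cv2.imwrite('pics/c12.png',cv2.resize(im[160:320,240,None:400] if 0 else im[160:320,240:400],None,fx=4,fy=4,interpolation=cv2.INTER_CUBIC)[:600])
print(proj(p,[[513.3,25.9,112],[513.3,25.9,103.5],[513.3,25.9,78]]))
E
```

```text
(array([512.66741312,  25.2029588 , 159.29188351]), array([-0.13407045,  0.01767224, -0.03628871]))
0.14115585990968915 [512.69289623  25.55771083 159.31854581] 39.32082718320872
[[321.96045304 226.59603933]
 [321.89429642 222.04215213]
 [321.72003323 210.04675499]]
```

View pics/c12.png

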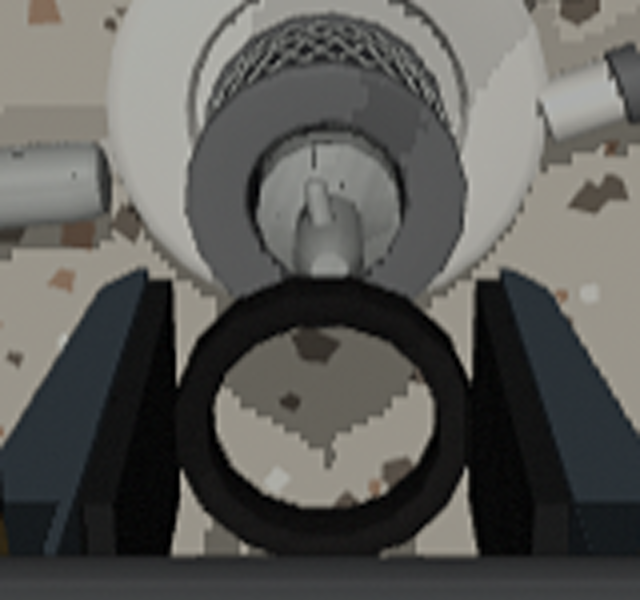

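>>> {"method": "play_rows", "body": {
  "motion": [
    [0.0006,0.0004,-0.015,0,0.35],
    [0.0006,0.0004,-0.03,0,0.35],
    [0.0006,0.0004,-0.038,0,0.35],
    [0.0006,0.0004,-0.041,0,0.35],
    [0.0006,0.0004,-0.045,0,0.35],
    [0.0006,0.0004,-0.049,0,0.35],
    [0.0006,0.0004,-0.053,0,0.35],
    [0.0006,0.0004,-0.057,0,0.35]
  ]
}}

```text
time_s: 21.5
ee_pos: [513.7, 26.3, 102.3]
ee_rot: [91.5, 89.9, 1.7]
force: [0.1, -1.2, -0.2]
gripper_width: 39.2
```

```bash
python3 - <<'E'
from h import *
print(settle(4)[:2])
E
```

```text
(array([513.21808965,  26.25225512, 101.94342151]), array([ 0.20340181, -0.34125774, -0.68236368]))
```

>>> {"method": "play_rows", "body": {
  "motion": [
    [0,0,-0.003,0,0.35],
    [0,0,-0.006,0,0.35],
    [0,0,-0.009,0,0.35],
    [0,0,-0.012,0,0.35],
    [0,0,-0.015,0,0.35],
    [0,0,-0.017,0,0.35],
    [0,0,-0.018,0,0.35],
    [0,0,-0.018,0,0.35]
  ]
}}

```text
time_s: 22.37
ee_pos: [513.2, 26.2, 84.0]
ee_rot: [-87.0, 90.0, -176.9]
force: [-0.3, 1.0, -0.2]
gripper_width: 39.1
```

```bash
python3 - <<'E'
from h import *
print(settle(5)[:2])
E
```

```text
(array([513.35347441,  26.25568958,  84.22275361]), array([ 0.14397425,  0.08172122, -0.59159641]))
```

>>> {"method": "play_rows", "body": {
  "motion": [
    [0,0,-0.001,0,0.35],
    [0,0,-0.002,0,0.35],
    [0,0,-0.002,0,0.9],
    [0,0,-0.002,0,0.9],
    [0,0,-0.002,0,0.9],
    [0,0,-0.002,0,0.9],
    [0,0,-0.002,0,0.9],
    [0,0,-0.002,0,0.9]
  ]
}}

```text
time_s: 23.28
ee_pos: [513.3, 26.3, 82.3]
ee_rot: [92.4, 90.0, 2.6]
force: [-0.2, 0.1, 0.5]
gripper_width: 76.2
```

>>> {"method": "play_rows", "body": {
  "motion": [
    [0,0,0.02,0,1],
    [0,0,0.05,0,1],
    [0.002,-0.01,0.08,0,1],
    [0.006,-0.04,0.09,0,1],
    [0.01,-0.07,0.09,0,1],
    [0.01,-0.08,0.09,0,1],
    [0.01,-0.08,0.09,0,1],
    [0.01,-0.08,0.09,0,1]
  ]
}}

```text
time_s: 23.95
ee_pos: [522.7, -53.5, 171.7]
ee_rot: [-127.6, 89.9, 142.5]
force: [-0.6, -0.2, -0.6]
gripper_width: 91.5
```

```bash
python3 - <<'E'
from h import *
print(settle(5)[:2])
s,p=wrist('w13');print(jaw(s),s['ee_pos'],s['gripper_width'])
im=p['img'];cv2.imwrite('pics/c13.png',cv2.resize(im[30:180,230:390],None,fx=4,fy=4,interpolation=cv2.INTER_CUBIC))
print(proj(p,[[513.3,25.9,112],[513.3,25.9,86],[513.3,25.9,78]]))
E
```

```text
(array([522.78566083, -52.88079138, 171.70616362]), array([-0.09822939,  0.08923862, -0.06685806]))
0.247626586545581 [523.05324005 -52.70077802 171.94305624] 91.39480840624347
[[306.29373189 103.62780778]
 [307.70277063 102.3653067 ]
 [308.08109617 102.02632637]]
```

View pics/c13.png

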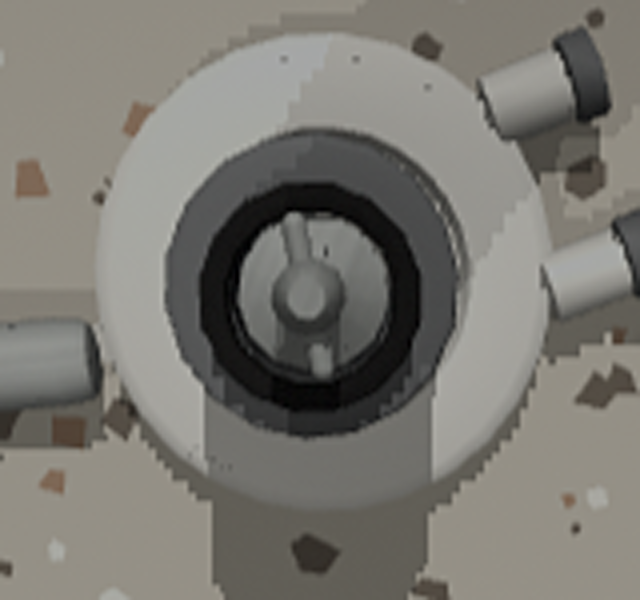

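>>> {"method": "play_rows", "body": {
  "motion": [
    [0.02,0.034,0,0,1],
    [0.04,0.068,0,0,1],
    [0.06,0.102,0,0,1],
    [0.08,0.136,-0.01,0,1],
    [0.1,0.17,-0.03,0,1],
    [0.12,0.203,-0.05,0,1],
    [0.122,0.205,-0.05,0,1],
    [0.122,0.205,-0.05,0,1]
  ]
}}

```text
time_s: 24.92
ee_pos: [645.0, 153.8, 119.7]
ee_rot: [-80.6, 89.8, -170.2]
force: [-0.4, 0.0, -0.5]
gripper_width: 91.1
```

```bash
python3 - <<'E'
from h import *
print(settle(10)[:2])
s,p=wrist('w14');print(jaw(s),s['ee_pos'],s['gripper_width'])
im=p['img'];c=proj(p,[645,233,22])[0].astype(int);x0,y0=c[0]-50,max(c[1]-50,0);print(x0,y0)
cv2.imwrite('pics/c14.png',cv2.resize(im[y0:y0+100,x0:x0+100],None,fx=6,fy=6,interpolation=cv2.INTER_CUBIC))
np.save('w14.npy',np.r_[p['rvec'],p['tvec'],p['fx'],p['fy'],p['cx'],p['cy']])
E
```

```text
(array([645.10696666, 150.8435148 , 122.6571506 ]), array([-0.05013556, -0.08490435, -0.0205584 ]))
0.1170073003870528 [645.29224222 150.54763918 122.95073668] 91.28716721854829
270 46
```

View pics/c14.png

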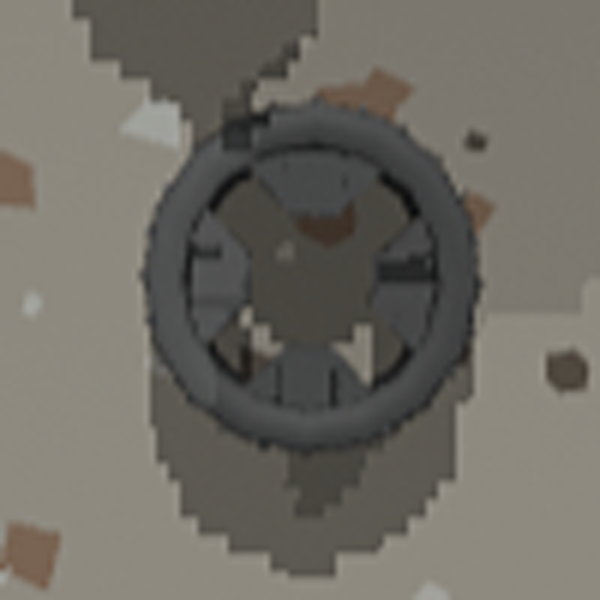

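```bash
python3 - <<'E'
from h import *
v=np.load('w14.npy');p=dict(rvec=v[:3],tvec=v[3:6],fx=v[6],fy=v[7],cx=v[8],cy=v[9])
f=lambda c,r:(270+c/6-.4,46+r/6-.4)
c=at_z(p,f(312.5,275),22);print(c,at_z(p,f(480,275),22)[0]-at_z(p,f(145,275),22)[0])
for u in [(230,190),(400,193),(394,365),(232,365)]:
    d=at_z(p,f(*u),22)-at_z(p,f(313,275),22);print(np.degrees(np.arctan2(d[1],d[0]))%90)
print(settle(4)[:2])
E
```

```text
[645.72148396 236.48788717  22.        ] 41.12756959574665
45.82136617351486
42.16578495357784
43.488582671798085
46.87806923145382
(array([645.30099426, 150.89511548, 122.5594274 ]), array([ 0.09392108, -0.0812152 ,  0.46887757]))
```

>>> {"method": "play_rows", "body": {
  "motion": [
    [0,0.03,0,0,1],
    [0,0.06,-0.01,0,1],
    [0,0.085,-0.03,0,1],
    [0,0.0855,-0.055,0,0.8],
    [0,0.0855,-0.055,0,0.8],
    [0,0.0855,-0.055,0,0.8],
    [0,0.0855,-0.055,0,0.8],
    [0,0.0855,-0.055,0,0.8]
  ]
}}

```text
time_s: 26.33
ee_pos: [646.5, 236.3, 69.1]
ee_rot: [105.8, 89.8, 16.0]
force: [0.6, 0.1, 0.4]
gripper_width: 73.0
```

```bash
python3 - <<'E'
from h import *
print(settle(7)[:2])
s,p=wrist('w15');print(jaw(s),s['ee_pos'],s['gripper_width'])
im=p['img'];x0,y0=270,175
cv2.imwrite('pics/c15.png',cv2.resize(im[y0:y0+100,x0:x0+100],None,fx=6,fy=6,interpolation=cv2.INTER_CUBIC))
np.save('w15.npy',np.r_[p['rvec'],p['tvec'],p['fx'],p['fy'],p['cx'],p['cy']])
print((proj(p,[s['ee_pos'][0],s['ee_pos'][1],22])[0]-[x0-.4,y0-.4])*6)
E
```

```text
(array([646.12409946, 236.32126862,  68.67238495]), array([ 0.06272026,  0.11411143, -0.13669273]))
0.15067544273288339 [645.54593952 236.55471955  67.78356277] 73.20475650641666
[308.43806572 320.09947508]
```

View pics/c15.png

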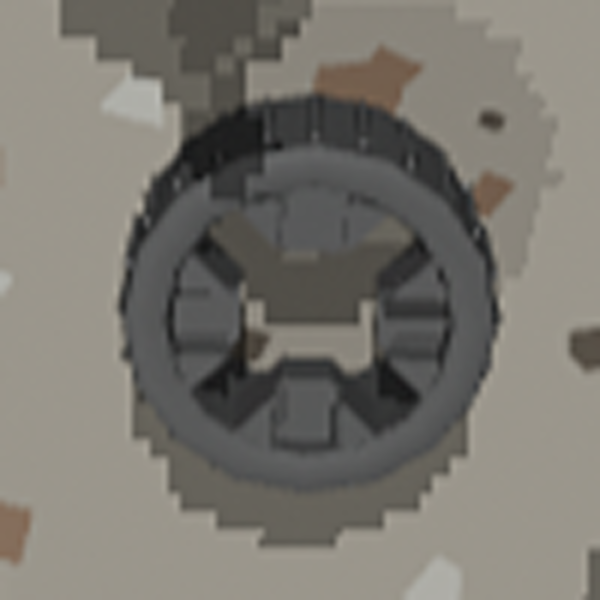

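>>> {"method": "play_rows", "body": {
  "motion": [
    [0,0,-0.02,0,0.8],
    [0,0,-0.04,0,0.7],
    [0,0,-0.055,0,0.7],
    [0,0,-0.062,0,0.7],
    [0,0,-0.064,0,0.7],
    [0,0,-0.064,0,0.35],
    [0,0,-0.064,0,0.35],
    [0,0,-0.064,0,0.35]
  ],
  "squeeze": 25
}}

```text
time_s: 27.4
ee_pos: [646.2, 237.0, 4.5]
ee_rot: [108.4, 89.9, 18.5]
force: [-0.0, -0.9, 0.3]
gripper_width: 46.8
```

>>> {"method": "play_rows", "body": {
  "motion": [
    [0,0,0,0,0.35],
    [0,0,0,0,0.35],
    [0,0,0,0,0.35],
    [0,0,0,0,0.35],
    [0,0,0,0,0.35],
    [0,0,0,0,0.35],
    [0,0,0,0,0.35],
    [0,0,0,0,0.35]
  ]
}}

```text
time_s: 28.07
ee_pos: [646.0, 237.0, 4.4]
ee_rot: [108.5, 89.9, 18.7]
force: [-0.1, 0.2, 5.2]
gripper_width: 41.0
```

```bash
python3 - <<'E'
from h import *
print(settle(2)[:2],sensors.state()['gripper_width'])
E
```

```text
(array([646.04460892, 237.00977519,   4.435419  ]), array([-0.47806421,  0.0258212 ,  5.71627018])) 41.33664949646268
```

>>> {"method": "play_rows", "body": {
  "motion": [
    [0,0,0.005,0,0.35],
    [0,0,0.03,0,0.35],
    [0,0,0.07,0,0.35],
    [0,0,0.11,-0.1,0.35],
    [-0.01,-0.015,0.14,-0.2,0.35],
    [-0.03,-0.045,0.15,-0.3,0.35],
    [-0.05,-0.08,0.15,-0.4,0.35],
    [-0.07,-0.11,0.15,-0.5,0.35]
  ],
  "squeeze": 40
}}

```text
time_s: 28.83
ee_pos: [574.4, 125.5, 154.1]
ee_rot: [103.7, 89.9, -15.0]
force: [0.8, -1.2, -0.1]
gripper_width: 41.1
```

>>> {"method": "play_rows", "body": {
  "motion": [
    [-0.02,-0.03,0,-0.07,0.35],
    [-0.04,-0.065,0,-0.07,0.35],
    [-0.058,-0.095,0,-0.07,0.35],
    [-0.0625,-0.101,0,-0.07,0.35],
    [-0.0625,-0.101,0,-0.07,0.35],
    [-0.0625,-0.101,0,-0.07,0.35],
    [-0.0625,-0.101,0,-0.07,0.35],
    [-0.0625,-0.101,0,-0.07,0.35]
  ]
}}

```text
time_s: 29.5
ee_pos: [513.7, 26.8, 153.1]
ee_rot: [162.3, 90.0, 39.9]
force: [0.5, 0.1, -0.5]
gripper_width: 40.8
```

```bash
python3 - <<'E'
from h import *
settle(5);print(settle(5)[:2])
s,p=wrist('w16');print(jaw(s),s['ee_pos'],s['gripper_width'])
im=p['img'];x0,y0=240,170
cv2.imwrite('pics/c16.png',cv2.resize(im[y0:y0+140,x0:x0+160],None,fx=4,fy=4,interpolation=cv2.INTER_CUBIC))
T=tool(s);h=lambda v:(proj(p,(T@np.array([*v,1]))[:3])[0]-[x0-.4,y0-.4])*4
print('cap top c',h((-17.6,0,0)),h((-17.6,21,0)),h((-17.6,0,-21)))
print((proj(p,[[513.3,25.9,112],[513.3,25.9,86]])-[x0-.4,y0-.4])*4)
E
```

```text
(array([512.94945813,  26.08371154, 153.13087707]), array([ 0.07521977, -0.10283373, -0.48591501]))
-32.48066345671956 [512.82453988  25.81011364 153.22305151] 41.01583047960539
cap top c [332.78322755 423.2022671 ] [505.11200185 423.17680193] [333.23204809 263.68654603]
[[332.24198902 239.59242425]
 [331.20609107 185.19806019]]
```

View pics/c16.png

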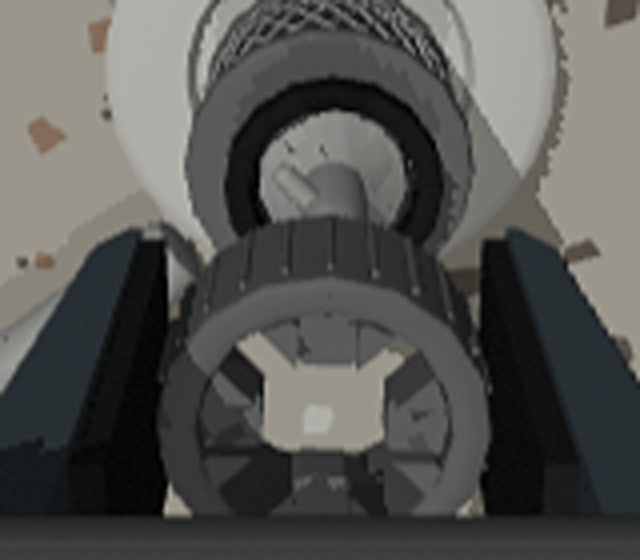

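```bash
python3 - <<'E'
from h import *
s,p=wrist();print(np.round(p['tool_from_camera'],4),p['fx'],p['cx'],p['cy'])
v=np.linalg.inv(p['tool_from_camera'])@np.array([-17.6,0,0,1]);print(v, p['fx']*v[0]/v[2]+p['cx'],p['fy']*v[1]/v[2]+p['cy'])
print(settle(3)[:2], sensors.state()['torque'])
E
```

```text
[[-1.400000e-03 -2.975000e-01  9.547000e-01 -1.705857e+02]
 [ 1.000000e+00  2.000000e-04  1.500000e-03 -1.358600e+00]
 [-6.000000e-04  9.547000e-01  2.975000e-01 -8.569780e+01]
 [ 0.000000e+00  0.000000e+00  0.000000e+00  1.000000e+00]] 352.02182004893893 320.55235139092804 200.90890129433888
[  1.09341705  36.3030502  171.55607536   1.        ] 322.79597150454333 275.4003804131007
(array([512.82186119,  25.72279944, 153.2776608 ]), array([-0.4439189 , -0.12430639, -0.84743801])) [-0.022132   -0.04736267 -0.02853814]
```

>>> {"method": "play_rows", "body": {
  "motion": [
    [-0.02,-0.03,0,0,0.35],
    [-0.043,-0.067,0,0,0.35],
    [-0.043,-0.067,0,0,0.35],
    [-0.043,-0.067,0,0,0.35],
    [-0.043,-0.067,0,0,0.35],
    [-0.043,-0.067,0,0,0.35],
    [-0.043,-0.067,0,0,0.35],
    [-0.043,-0.067,0,0,0.35]
  ]
}}

```text
time_s: 30.92
ee_pos: [470.4, -40.5, 153.2]
ee_rot: [147.0, 90.0, 24.6]
force: [-0.6, -0.3, -0.9]
gripper_width: 40.9
```

```bash
python3 - <<'E'
from h import *
settle(5);print(settle(3)[:2])
P=[]
for k in range(4):
    s,p=wrist('w17');print(s['ee_pos'],proj(p,[513.3,25.9,110])[0],proj(p,[513.3,25.9,103.5])[0]);P.append(p)
im=np.mean([q['img'] for q in P],0).astype(np.uint8);x0,y0=240,60
np.save('w17.npy',[np.r_[p['rvec'],p['tvec'],p['fx'],p['fy'],p['cx'],p['cy']] for p in P])
cv2.imwrite('pics/c17.png',cv2.resize(im[y0:y0+110,x0:x0+160],None,fx=5,fy=5,interpolation=cv2.INTER_CUBIC))
cv2.imwrite('pics/c17b.png',cv2.resize(im[200:310,x0:x0+160],None,fx=5,fy=5,interpolation=cv2.INTER_CUBIC))
E
```

```text
(array([469.89357259, -41.05450795, 153.20095625]), array([ 0.46073302, -0.1816495 , -1.0141343 ]))
[469.84088264 -41.15796927 153.22062543] [323.47946292 101.58820475] [323.37855386 101.28457266]
[469.82618304 -41.20110995 153.25110049] [323.44212464 101.50852005] [323.34170576 101.20735858]
[469.82369185 -41.23952811 153.23590375] [323.40326628 101.44840916] [323.30406447 101.14886621]
[469.8437187  -41.26585343 153.2967336 ] [323.33754323 101.42926786] [323.23898428 101.13101622]
```

View pics/c17.png

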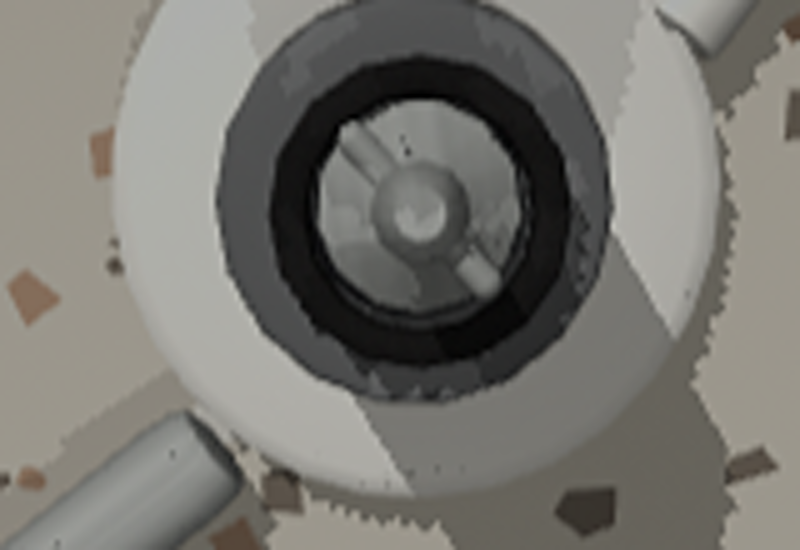

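View pics/c17b.png

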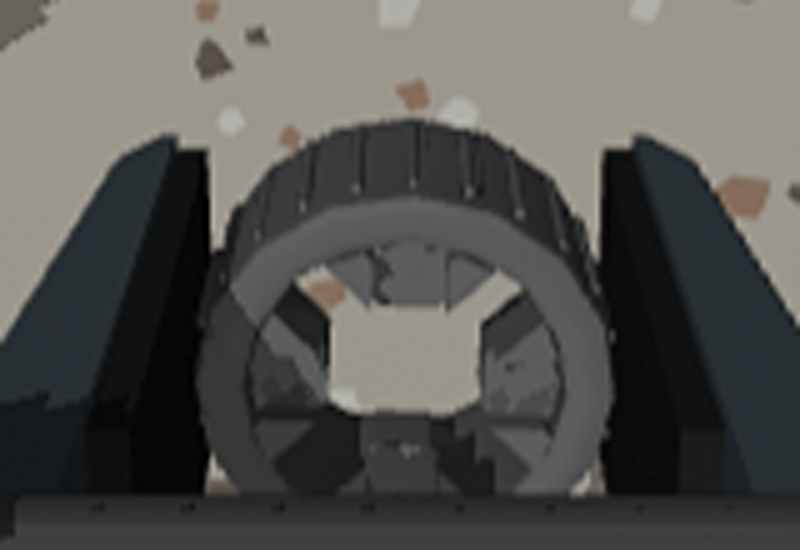

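```bash
python3 - <<'E'
from h import *
def cc(v,pos,jawdeg):
    R=cv2.Rodrigues(v[:3])[0];c=-R.T@v[3:6]
    j=np.radians(jawdeg);y=np.array([np.cos(j),np.sin(j),0]);x=np.array([0,0,-1.]);z=np.cross(x,y)
    B=np.c_[x,y,z];return np.round(B.T@(c-pos),2),np.round((B.T@R.T)[:,2],4)
print(cc(np.load('w15.npy'),np.array([645.54593952,236.55471955,67.78356277]),.1507))
print(cc(np.load('w14.npy'),np.array([645.29224222,150.54763918,122.95073668]),.117))
print(cc(np.load('w8.npy'),np.array([513.23021089,-54.0470747,174.77545555]),.211))
print(cc(np.load('w10.npy'),np.array([466.91032522,-219.14104953,65.73904537]),.226))
for k in range(3):
    s,p=wrist();M=p['tool_from_camera'];print(np.round(M[:3,3],2),np.round(M[:3,2],4),jaw(s))
    T=tool(s);print([np.round((proj(p,(T@np.array([*v,1]))[:3])[0]),1) for v in ((-17.6,0,-21),(4.4,0,-21),(-17.6,0,0))])
E
```

```text
(array([-170.61,   -0.82,  -86.25]), array([0.9546, 0.0022, 0.298 ]))
(array([-170.6 ,   -0.83,  -86.27]), array([0.9545, 0.0023, 0.2981]))
(array([-170.59,   -0.69,  -86.29]), array([0.9545, 0.0015, 0.2982]))
(array([-170.52,   -0.98,  -86.43]), array([0.9542, 0.0032, 0.2991]))
[-170.59   -1.36  -85.7 ] [0.9547 0.0015 0.2975] -32.48879940532919
[array([322.9, 235.5]), array([322.6, 219.3]), array([322.8, 275.4])]
[-170.59   -1.36  -85.7 ] [0.9547 0.0015 0.2975] -32.492993095106726
[array([322.9, 235.5]), array([322.6, 219.3]), array([322.8, 275.4])]
[-170.59   -1.36  -85.7 ] [0.9547 0.0015 0.2975] -32.49157138121807
[array([322.9, 235.5]), array([322.6, 219.3]), array([322.8, 275.4])]
```

```bash
python3 - <<'E'
from h import *
v=np.load('w15.npy');p=dict(rvec=v[:3],tvec=v[3:6],fx=v[6],fy=v[7],cx=v[8],cy=v[9])
x,y=645.546,236.555
print((proj(p,[[x,y+21,22],[x,y-21,22],[x,y+21,0],[x-21,y,22],[x+21,y,22]])-[269.6,174.6])*6)
s,p=wrist('w18');T=tool(s);x0,y0=230,180
im=cv2.resize(p['img'][y0:y0+130,x0:x0+180],None,fx=4,fy=4,interpolation=cv2.INTER_CUBIC)
a=np.linspace(0,2*np.pi,60)
for hh,off,col in ((-17.6,(0,0),(0,0,255)),(-17.6,(-1.07,1.8),(0,255,0)),(4.4,(-1.07,1.8),(0,255,0))):
    X=np.c_[np.full(60,hh),21*np.cos(a)+off[0],21*np.sin(a)+off[1],np.ones(60)]@T.T
    q=((proj(p,X[:,:3])-[x0-.4,y0-.4])*4).astype(int)
    cv2.polylines(im,[q.reshape(-1,1,2)],True,col,1)
cv2.imwrite('pics/c18.png',im)
E
```

```text
[[309.15067711 137.25274987]
 [307.76393804 493.34659097]
 [308.45211745  82.94024803]
 [117.42096062 319.67304938]
 [499.35169931 320.52091888]]
```

View pics/c18.png

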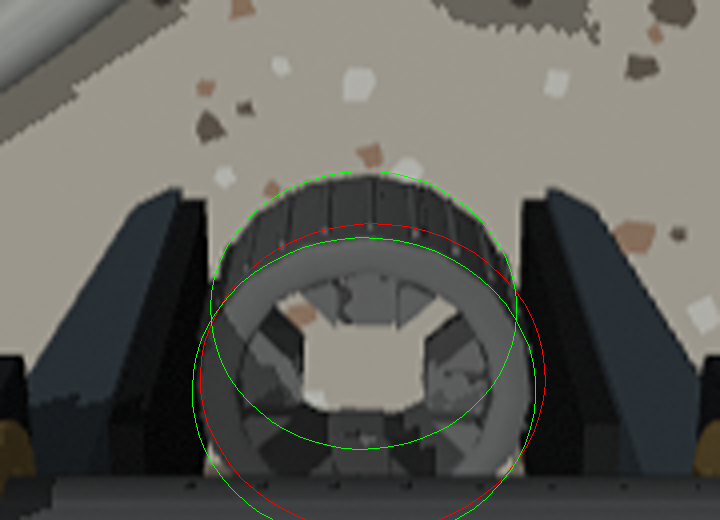

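>>> {"method": "play_rows", "body": {
  "motion": [
    [0.018,0.027,0,0,0.35],
    [0.036,0.055,0,0,0.35],
    [0.0445,0.0672,0,0,0.35],
    [0.0445,0.0672,-0.01,0,0.35],
    [0.0445,0.0672,-0.02,0,0.35],
    [0.0445,0.0672,-0.03,0,0.35],
    [0.0445,0.0672,-0.036,0,0.35],
    [0.0445,0.0672,-0.041,0,0.35]
  ]
}}

```text
time_s: 32.38
ee_pos: [512.9, 25.1, 110.8]
ee_rot: [-49.6, 89.8, -172.1]
force: [0.7, -0.4, -0.3]
gripper_width: 40.5
```

```bash
python3 - <<'E'
from h import *
settle(3);print(settle(5)[:2])
s,p=wrist('w19');print(s['ee_pos'],jaw(s),s['gripper_width'])
cv2.imwrite('pics/c19.png',cv2.resize(p['img'][180:310,230:410],None,fx=4,fy=4,interpolation=cv2.INTER_CUBIC))
E
```

```text
(array([514.38967178,  25.60929403, 112.45752162]), array([-0.19464661, -0.21902308, -0.08447153]))
[514.61831204  25.85751117 112.73374688] -32.49532783479345 41.052279792928275
```

View pics/c19.png

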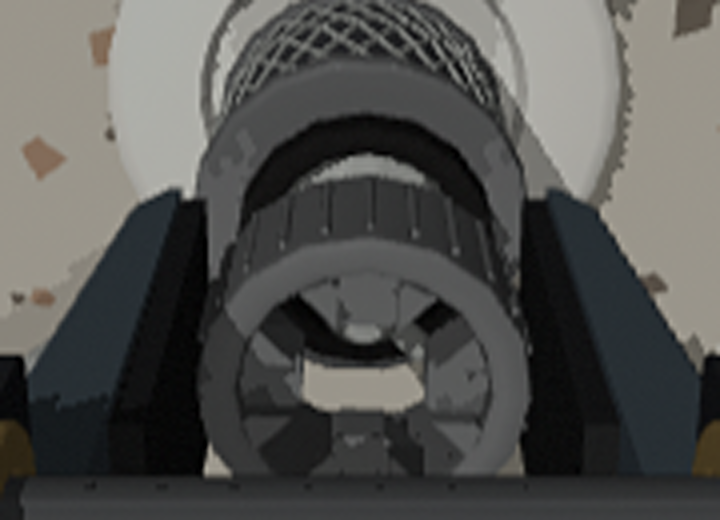

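>>> {"method": "play_rows", "body": {
  "motion": [
    [0,0,-0.002,0,0.35],
    [0,0,-0.004,0,0.35],
    [0,0,-0.006,0,0.35],
    [0,0,-0.008,0,0.35],
    [0,0,-0.009,0,0.35],
    [0,0,-0.01,0,0.35],
    [0,0,-0.011,0,0.35],
    [0,0,-0.011,0,0.35]
  ]
}}

```text
time_s: 33.5
ee_pos: [514.2, 25.9, 101.0]
ee_rot: [-47.1, 90.0, -169.6]
force: [0.4, 0.2, -0.2]
gripper_width: 41.0
```

```bash
python3 - <<'E'
from h import *
print(settle(4)[:2])
E
```

```text
(array([514.28887654,  25.95137488, 101.17810333]), array([ 0.16108265, -0.07593488, -0.37052391]))
```

>>> {"method": "play_rows", "body": {
  "motion": [
    [0,0,-0.001,0,0.35],
    [0,0,-0.0015,0,0.35],
    [0,0,-0.002,0,0.35],
    [0,0,-0.0025,0,0.35],
    [0,0,-0.003,0,0.35],
    [0,0,-0.0035,0,0.35],
    [0,0,-0.004,0,0.35],
    [0,0,-0.004,0,0.35]
  ]
}}

```text
time_s: 34.37
ee_pos: [514.2, 25.9, 97.1]
ee_rot: [-48.4, 90.0, -170.8]
force: [0.4, 0.5, -1.2]
gripper_width: 40.5
```

```bash
python3 - <<'E'
from h import *
print(settle(4)[:2])
E
```

```text
(array([514.28463793,  25.95229982,  97.1994742 ]), array([-0.14853623,  0.3616549 , -0.76282823]))
```

>>> {"method": "play_rows", "body": {
  "motion": [
    [0,0,-0.0005,0,0.35],
    [0,0,-0.001,0,0.35],
    [0,0,-0.0015,0,0.35],
    [0,0,-0.002,0,0.35],
    [0,0,-0.0025,0,0.35],
    [0,0,-0.003,0,0.35],
    [0,0,-0.003,0,0.35],
    [0,0,-0.003,0,0.35]
  ]
}}

```text
time_s: 35.23
ee_pos: [514.3, 26.0, 94.2]
ee_rot: [11.7, 90.0, -110.8]
force: [0.1, -0.2, -0.8]
gripper_width: 41.0
```

```bash
python3 - <<'E'
from h import *
print(settle(4)[:2])
E
```

```text
(array([514.32334431,  25.95857604,  94.24411075]), array([ 0.08463356,  0.03350067, -0.94363075]))
```

>>> {"method": "play_rows", "body": {
  "motion": [
    [0,0,-0.001,0,0.35],
    [0,0,-0.002,0,0.35],
    [0,0,-0.003,0,0.35],
    [0,0,-0.004,0,0.35],
    [0,0,-0.005,0,0.35],
    [0,0,-0.006,0,0.35],
    [0,0,-0.007,0,0.35],
    [0,0,-0.007,0,0.35]
  ]
}}

```text
time_s: 36.1
ee_pos: [514.5, 26.0, 87.5]
ee_rot: [117.8, 90.0, -4.7]
force: [-1.3, -0.3, 4.2]
gripper_width: 40.8
```

```bash
python3 - <<'E'
from h import *
print(settle(4)[:2])
E
```

```text
(array([514.45319921,  25.96358717,  87.54946371]), array([-0.89445355,  0.19321203,  4.57988146]))
```

>>> {"method": "play_rows", "body": {
  "motion": [
    [0,0,-0.001,0,0.35],
    [0,0,-0.002,0,0.35],
    [0,0,-0.003,0,0.35],
    [0,0,-0.004,0,0.35],
    [0,0,-0.0046,0,0.35],
    [0,0,-0.0046,0,0.35],
    [0,0,-0.0046,0,0.35],
    [0,0,-0.0046,0,0.35]
  ],
  "squeeze": 45
}}

```text
time_s: 36.97
ee_pos: [514.6, 26.0, 83.7]
ee_rot: [125.7, 89.9, 3.2]
force: [-2.3, 0.0, 10.2]
gripper_width: 41.0
```

```bash
python3 - <<'E'
from h import *
print(settle(4)[:2],sensors.state()['torque'])
E
```

```text
(array([514.64297034,  26.00628758,  83.71631572]), array([-2.24368137, -0.04869356, 10.56695778])) [ 0.00982056  0.47819738 -0.02640086]
```

>>> {"method": "play_rows", "body": {
  "motion": [
    [-0.0004,0,-0.0004,0,0.35],
    [-0.0004,0,-0.0008,0,0.35],
    [-0.0004,0,-0.0008,0,0.35],
    [-0.0004,0,-0.0008,0,0.35],
    [-0.0004,0,-0.0008,0.04,0.35],
    [-0.0004,0,-0.0008,0.08,0.35],
    [-0.0004,0,-0.0008,0.13,0.35],
    [-0.0004,0,-0.0008,0.18,0.35]
  ]
}}

```text
time_s: 37.83
ee_pos: [514.9, 26.1, 83.2]
ee_rot: [120.3, 89.8, 8.2]
force: [-2.3, -0.2, 10.7]
gripper_width: 41.1
```

```bash
python3 - <<'E'
from h import *
print(settle(4)[:2],sensors.state()['torque'],jaw(sensors.state()))
E
```

```text
(array([514.91845693,  26.09336985,  83.23954787]), array([-1.50599397,  0.16039105, 11.0471683 ])) [0.03088961 0.29592521 0.00345665] -22.178485109058506
```

>>> {"method": "play_rows", "body": {
  "motion": [
    [-0.0004,0,-0.0003,0,0.35],
    [-0.0004,0,-0.0006,0,0.35],
    [-0.0004,0,-0.0006,0,0.35],
    [-0.0004,0,-0.0006,0.04,0.35],
    [-0.0004,0,-0.0006,0.08,0.35],
    [-0.0004,0,-0.0006,0.12,0.35],
    [-0.0004,0,-0.0006,0.16,0.35],
    [-0.0004,0,-0.0006,0.2,0.35]
  ]
}}

```text
time_s: 38.7
ee_pos: [514.9, 26.1, 82.8]
ee_rot: [108.4, 89.8, 7.8]
force: [-0.7, 1.0, 12.1]
gripper_width: 40.1
```

```bash
python3 - <<'E'
from h import *
print(settle(4)[:2],sensors.state()['torque'],jaw(sensors.state()))
s,p=wrist('w20')
cv2.imwrite('pics/c20.png',cv2.resize(p['img'][180:310,230:410],None,fx=4,fy=4,interpolation=cv2.INTER_CUBIC))
E
```

```text
(array([514.9408959 ,  26.14153001,  82.85603592]), array([-1.25738755,  0.59883444, 12.02673148])) [0.06351838 0.24231704 0.03257807] -10.727463551683496
```

View pics/c20.png

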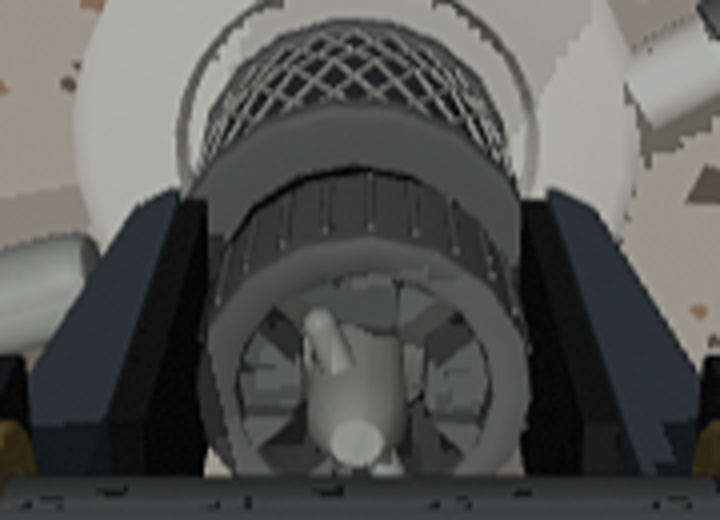

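>>> {"method": "play_rows", "body": {
  "motion": [
    [0,0,0,0.06,0.35],
    [0,0,0,0.12,0.35],
    [0,0,0,0.18,0.35],
    [0,0,0,0.24,0.35],
    [0,0,0,0.3,0.35],
    [0,0,0,0.36,0.35],
    [0,0,0,0.39,0.35],
    [0,0,0,0.39,0.35]
  ]
}}

```text
time_s: 39.62
ee_pos: [515.0, 26.1, 82.9]
ee_rot: [85.6, 89.8, 7.2]
force: [-1.1, -0.0, 11.2]
gripper_width: 40.5
```

```bash
python3 - <<'E'
from h import *
print(settle(4)[:2],sensors.state()['torque'],jaw(sensors.state()))
s,p=wrist('w21')
cv2.imwrite('pics/c21.png',cv2.resize(p['img'][180:310,230:410],None,fx=4,fy=4,interpolation=cv2.INTER_CUBIC))
E
```

```text
(array([514.98241695,  26.13120834,  82.87656529]), array([-0.94779066,  0.30328055, 11.73028525])) [ 0.01928868  0.15829464 -0.09130258] 11.614815169377131
```

View pics/c21.png

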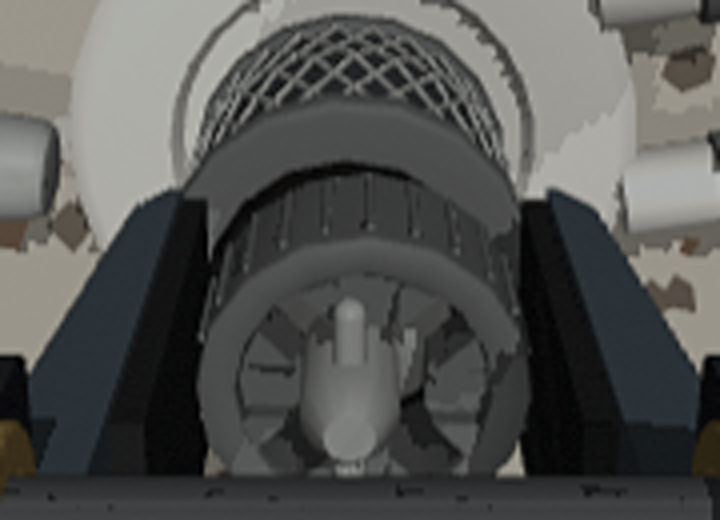

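>>> {"method": "play_rows", "body": {
  "motion": [
    [-0.0004,0,0,0,0.35],
    [-0.0008,0,0,0,0.35],
    [-0.0012,0,0,0,0.35],
    [-0.0012,0,0,0,0.35],
    [-0.0012,0,0.001,0,0.35],
    [-0.0012,0,0.002,0,0.35],
    [-0.0012,0,0.0025,0,0.35],
    [-0.0012,0,0.0025,0,0.35]
  ]
}}

```text
time_s: 40.53
ee_pos: [514.6, 26.1, 85.2]
ee_rot: [82.9, 89.7, 4.5]
force: [1.5, 1.0, 8.5]
gripper_width: 40.7
```

```bash
python3 - <<'E'
from h import *
print(settle(4)[:2],sensors.state()['torque'],jaw(sensors.state()))
s,p=wrist('w22')
cv2.imwrite('pics/c22.png',cv2.resize(p['img'][180:310,230:410],None,fx=4,fy=4,interpolation=cv2.INTER_CUBIC))
E
```

```text
(array([514.66396425,  26.14860093,  85.17029381]), array([1.00568151, 0.75933165, 8.3380298 ])) [ 0.09139043 -0.3247395  -0.00587514] 11.616297186247136
```

View pics/c22.png

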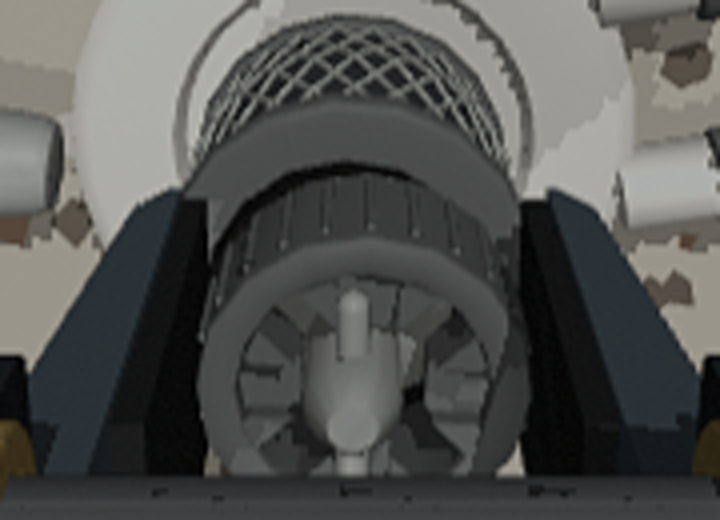

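>>> {"method": "play_rows", "body": {
  "motion": [
    [0,0,0.0005,0,0.35],
    [0,0,0.001,0,0.35],
    [0,0,0.0013,0,0.35],
    [0,0,0.0013,0,0.35],
    [0,0,0.0013,0,0.7],
    [0,0,0.0013,0,0.9],
    [0,0,0.0013,0,0.9],
    [0,0,0.0013,0,0.9]
  ]
}}

```text
time_s: 41.45
ee_pos: [511.7, 25.9, 84.4]
ee_rot: [-98.8, 89.9, -177.2]
force: [0.4, 0.4, -0.6]
gripper_width: 64.8
```

>>> {"method": "play_rows", "body": {
  "motion": [
    [0,0,0,0,0.9],
    [0,0,0,0,0.9],
    [0,0,0.01,0,1],
    [0,0,0.04,0,1],
    [0,0,0.08,0,1],
    [0,-0.03,0.09,0,1],
    [0.008,-0.06,0.09,0,1],
    [0.015,-0.08,0.09,0,1]
  ]
}}

```text
time_s: 42.12
ee_pos: [528.2, -55.8, 177.5]
ee_rot: [60.0, 89.7, -18.3]
force: [1.2, -0.1, -0.2]
gripper_width: 91.3
```

```bash
python3 - <<'E'
from h import *
settle(6);print(settle(4)[:2])
s,p=wrist('w23');print(jaw(s),s['ee_pos'],s['gripper_width'])
cv2.imwrite('pics/c23.png',cv2.resize(p['img'][30:180,230:400],None,fx=4,fy=4,interpolation=cv2.INTER_CUBIC))
for n in ['top','side']:
    q=grab_frame(n);cv2.imwrite(f'pics/{n}23.png',q['img'])
q=grab_frame('side');c=proj(q,[513,26,60])[0].astype(int)
cv2.imwrite('pics/s23c.png',cv2.resize(q['img'][c[1]-40:c[1]+40,c[0]-50:c[0]+50],None,fx=6,fy=6,interpolation=cv2.INTER_CUBIC))
E
```

```text
(array([526.93637709, -53.18763224, 175.05755204]), array([ 0.0809349 , -0.1512345 , -0.04279807]))
11.698610841456725 [527.08193487 -53.26469409 175.01998217] 90.9355829168149
```

View pics/c23.png

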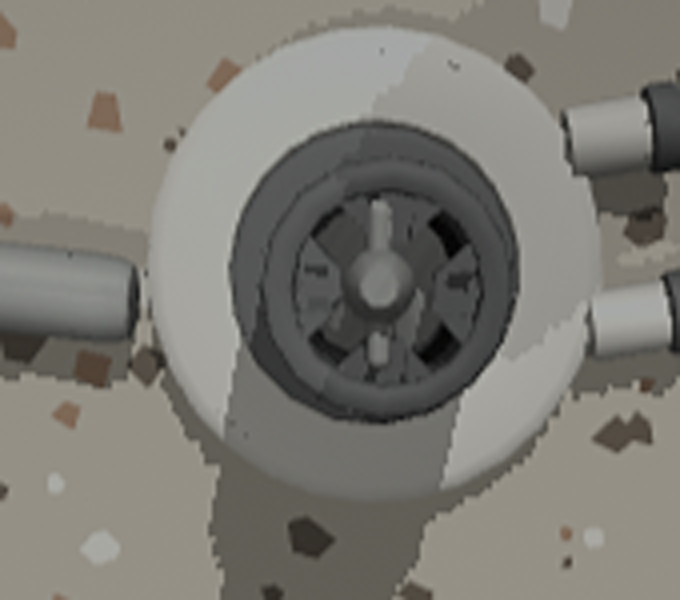

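View pics/s23c.png

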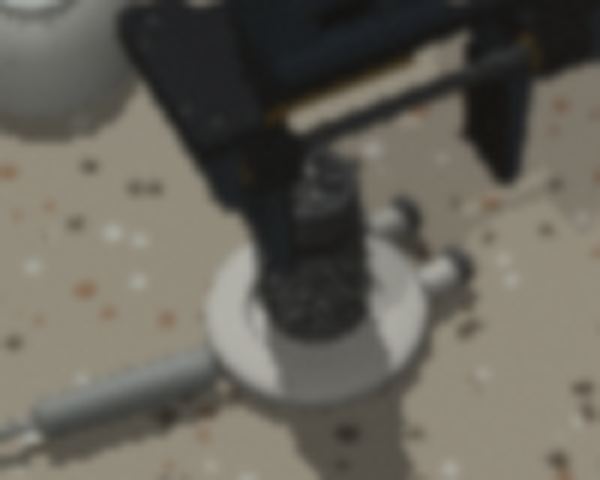

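View pics/top23.png

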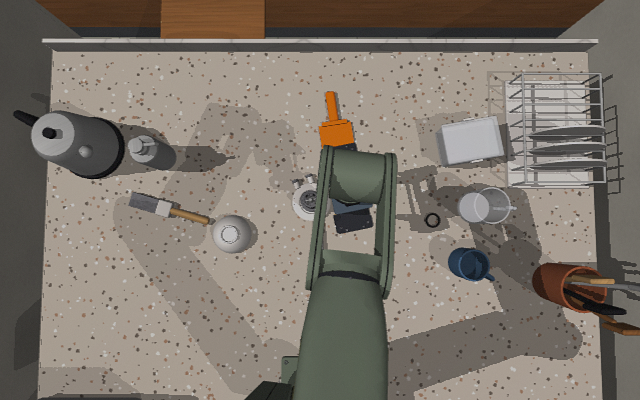

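```bash
python3 - <<'E'
from h import *
print(job_done(), sensors.state()['time_s'])
E
```

```text
the job is handed in; nothing more can be done
the job is handed in; nothing more can be done
```

The filter is back together on its base and handed in at about 43 s. The handover reports no verdict.

**What I did:** I slid the mesh filter over the post first. Next came the washer that started farthest to the robot's left, then the retainer cap. I had measured the pin direction (about 100.5°) in the wrist pictures and lined the slots up with it. The cap dropped over the pin on the first try, so no feeling by turning was needed. I pressed it down, turned it 44° under the pin, let it rise and released it.

**What the last checks showed:**
- **Force:** the settled readings peaked at 12 N against the 30 N limit. The push followed the spring's given stiffness.
- **Lock:** the last wrist picture shows the pin midway between the slots, over the notches, with the cap centred on the stem. Before release the cap's underside stood at about 80.9 mm with no jamming. That is above the 79.5 mm needed to turn under the pin, so the pin was already in the notches. I did not measure the final 82.5 mm after letting go.
- **Surroundings:** in the last top picture the other things look to be where they started. The arm hid part of that view, including the spoon and part of the scraper. The gripper was well clear of everything.

**Disagreement:** the wrist camera's position for the gripper centre differed from the robot's own by about 1 mm. I corrected for it by lining the cap up with the post directly in the pictures.

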